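# Pack the pulled flight batteries and seal the transport case

### The job

Sort what came off the drones: every battery goes into the steel transport case, lying low enough for its cover to close, and every gimbal guard into the black spares tray. Then set the cover on the case and close its four wing latches clockwise so that the gasket is pressed evenly: first snug each about half-way (an eighth of a turn), going crosswise from corner to opposite corner, and only when all four are snug go round once more in the same crosswise order and turn each fully home. Leave the other tools lying where they are.

Things in the scene. Friction and masses are not known exactly. Their poses are not given: they have to be found in the camera images.
- case: fixed grey steel battery case, open on top, 116 (x) by 216 (y) mm outside, 100 by 200 mm inside; origin at the centre of its underside, which stands 10 mm over the bench on feet; z up, y along its length (left), x away from the robot at yaw 0. Inner floor z 5 mm, wall top 72, black gasket on it up to 80 mm. Four latches outside its long sides at x +-72, y +-62 mm, wing tops at 128 mm
- cover_handle (a point): centre of the grip bar of the loose aluminium cover (0.32 kg): bar 86 mm long (y), 12 thick (x), 14 high, centre 28 mm above the 114 x 214 x 5 mm plate. Below the plate a locating step 93 x 193 mm, 8 mm deep, drops into the case's mouth with 3.5 mm play, either end first. The point is 41 mm above the step's underside; seated on the gasket it is 113 mm above the case's underside, clamped 110
- tray: fixed black open spares tray, 120 (x) by 184 (y) by 26 mm high, walls and floor 3 mm; origin at the centre of its underside, which stands 11 mm over the bench on feet; z up
- battery_0_mid (a point): centre of a loose grey drone battery, a smooth block 74 (x) by 41 (y) mm, firm body 22 mm high (28 mm over its lug); the point is 11 mm above its underside. Grasp across y. Lies on the 3 mm repair mat or on the bench beside it. May be absent
- battery_1_mid (a point): centre of a loose grey drone battery, a smooth block 74 (x) by 41 (y) mm, firm body 22 mm high (28 mm over its lug); the point is 11 mm above its underside. Grasp across y. Lies on the 3 mm repair mat or on the bench beside it. May be absent
- battery_2_mid (a point): centre of a loose grey drone battery, a smooth block 74 (x) by 41 (y) mm, firm body 22 mm high (28 mm over its lug); the point is 11 mm above its underside. Grasp across y. Lies on the 3 mm repair mat or on the bench beside it. May be absent
- guard_0_mid (a point): centre of the hood of a loose light grey moulded gimbal guard, 66 (x) by 52 (y) by 42 mm high: a low base 8 mm high with a hood on its +x half; the point is 13 mm towards +x from the middle of the base and 21 mm above its underside. Grasp the hood across y (52 mm). May be absent
- guard_1_mid (a point): centre of the hood of a loose light grey moulded gimbal guard, 66 (x) by 52 (y) by 42 mm high: a low base 8 mm high with a hood on its +x half; the point is 13 mm towards +x from the middle of the base and 21 mm above its underside. Grasp the hood across y (52 mm). May be absent
- knob_fl (a joint): latch at the case's front left corner, rad: 0 = open (steel dog along the case's long side, clear of the cover), grows as the wing is turned clockwise seen from above; 1.57 = stop, fully home. From 0.4 the dog stands over a seated cover, at 0.75 it touches it, then draws it down on the gasket 4 mm a radian. Stays where left; about 0.15 N m turns it
- knob_fl_wing (a point): centre of the black wing of the front left latch, on its turning axis, 115 mm above the case's underside: 56 mm long (x), 12 thick (y), 26 high (z); grip across y, turn about z; it does not rise or sink. The steel dog is under its +x half, its top 5 mm or more below the wing's underside
- knob_fr (a joint): latch at the case's front right corner, rad: 0 = open (steel dog along the case's long side, clear of the cover), grows as the wing is turned clockwise seen from above; 1.57 = stop, fully home. From 0.4 the dog stands over a seated cover, at 0.75 it touches it, then draws it down on the gasket 4 mm a radian. Stays where left; about 0.15 N m turns it
- knob_fr_wing (a point): centre of the black wing of the front right latch, on its turning axis, 115 mm above the case's underside: 56 mm long (x), 12 thick (y), 26 high (z); grip across y, turn about z; it does not rise or sink. The steel dog is under its +x half, its top 5 mm or more below the wing's underside
- knob_br (a joint): latch at the case's back right corner, rad: 0 = open (steel dog along the case's long side, clear of the cover), grows as the wing is turned clockwise seen from above; 1.57 = stop, fully home. From 0.4 the dog stands over a seated cover, at 0.75 it touches it, then draws it down on the gasket 4 mm a radian. Stays where left; about 0.15 N m turns it
- knob_br_wing (a point): centre of the black wing of the back right latch, on its turning axis, 115 mm above the case's underside: 56 mm long (x), 12 thick (y), 26 high (z); grip across y, turn about z; it does not rise or sink. The steel dog is under its +x half, its top 5 mm or more below the wing's underside
- knob_bl (a joint): latch at the case's back left corner, rad: 0 = open (steel dog along the case's long side, clear of the cover), grows as the wing is turned clockwise seen from above; 1.57 = stop, fully home. From 0.4 the dog stands over a seated cover, at 0.75 it touches it, then draws it down on the gasket 4 mm a radian. Stays where left; about 0.15 N m turns it
- knob_bl_wing (a point): centre of the black wing of the back left latch, on its turning axis, 115 mm above the case's underside: 56 mm long (x), 12 thick (y), 26 high (z); grip across y, turn about z; it does not rise or sink. The steel dog is under its +x half, its top 5 mm or more below the wing's underside
- tweezers: bystander, leave alone: steel tweezers, 118 mm, lying between the case and the cover. Behind them stands a stereo microscope whose head overhangs the bench from x 0.58 m on at y 0.15 to 0.31 m, above z 0.17 m; behind the case an oscilloscope, 184 mm tall, from x 0.74 m on
- dish: bystander, leave alone: round steel screw dish, 66 mm, behind on the right
Things that resemble listed ones, but are neither listed nor needed, are in the scene too. What is shaped like the part that bears battery_0_mid but orange is not meant.

How it is judged:
On the way, in this order (a step that is already met when the one before it is completed fails the run):
1. every battery lies in the case (x of battery_0_mid in the frame of case between -0.05 and 0.05 m and y of battery_0_mid in the frame of case between -0.1 and 0.1 m and z of battery_0_mid in the frame of case between 0 and 0.06 m and x of battery_1_mid in the frame of case between -0.05 and 0.05 m and y of battery_1_mid in the frame of case between -0.1 and 0.1 m and z of battery_1_mid in the frame of case between 0 and 0.06 m and x of battery_2_mid in the frame of case between -0.05 and 0.05 m and y of battery_2_mid in the frame of case between -0.1 and 0.1 m and z of battery_2_mid in the frame of case between 0 and 0.06 m), for 0.2 s.
2. the cover sits flat on the gasket, its step in the case's mouth (x of cover_handle in the frame of case between -0.007 and 0.007 m and y of cover_handle in the frame of case between -0.007 and 0.007 m and z of cover_handle in the frame of case between 0.1085 and 0.1155 m and angle between the z axis of cover_handle and the z axis of case, either way round below 0.03 rad and angle between the y axis of cover_handle and the y axis of case, either way round below 0.08 rad), for 0.2 s.
3. all four latches are snugged about half-way (0.5 to 1.15 rad) (value of joint knob_fl between 0.5 and 1.15 rad and value of joint knob_fr between 0.5 and 1.15 rad and value of joint knob_br between 0.5 and 1.15 rad and value of joint knob_bl between 0.5 and 1.15 rad), for 0.2 s.
4. all four latches are fully home (past 1.42 rad) (value of joint each of knob_fl, knob_fr, knob_br, knob_bl above 1.42 rad), for 0.2 s.
At the end, for the whole second after the job is handed in: Every battery present lies in the case and every guard present in the tray, at rest; the cover sits level on the case (within 7 mm and 0.03 rad), pressed at least 1.2 mm into the gasket; all four latches stand past 1.42 rad of 1.57 (all of step 1 and all of step 4 and x of guard_0_mid in the frame of tray between -0.06 and 0.06 m and y of guard_0_mid in the frame of tray between -0.092 and 0.092 m and z of guard_0_mid in the frame of tray between 0 and 0.05 m and x of guard_1_mid in the frame of tray between -0.06 and 0.06 m and y of guard_1_mid in the frame of tray between -0.092 and 0.092 m and z of guard_1_mid in the frame of tray between 0 and 0.05 m and x of cover_handle in the frame of case between -0.007 and 0.007 m and y of cover_handle in the frame of case between -0.007 and 0.007 m and z of cover_handle in the frame of case between 0.106 and 0.1118 m and angle between the z axis of cover_handle and the z axis of case, either way round below 0.03 rad and angle between the y axis of cover_handle and the y axis of case, either way round below 0.08 rad and linear speed of each of battery_0, battery_1, battery_2, guard_0, guard_1 below 0.02 m/s); the robot touches nothing.
It fails at once if a latch is run down (past 1.2) while another is not yet snugged (under 0.45) ((value of joint knob_fl above 1.2 rad and value of joint any of knob_fr, knob_br, knob_bl below 0.45 rad) or (value of joint knob_fr above 1.2 rad and value of joint any of knob_fl, knob_br, knob_bl below 0.45 rad) or (value of joint knob_br above 1.2 rad and value of joint any of knob_fl, knob_fr, knob_bl below 0.45 rad) or (value of joint knob_bl above 1.2 rad and value of joint any of knob_fl, knob_fr, knob_br below 0.45 rad)).
It fails at once if first round out of star order: two neighbouring latches are snugged (past 0.5) while the other two are still open (under 0.3) ((value of joint each of knob_fl, knob_fr above 0.5 rad and value of joint each of knob_br, knob_bl below 0.3 rad) or (value of joint each of knob_fr, knob_br above 0.5 rad and value of joint each of knob_bl, knob_fl below 0.3 rad) or (value of joint each of knob_br, knob_bl above 0.5 rad and value of joint each of knob_fl, knob_fr below 0.3 rad) or (value of joint each of knob_bl, knob_fl above 0.5 rad and value of joint each of knob_fr, knob_br below 0.3 rad)).
It fails at once if second round out of star order: two neighbouring latches are home (past 1.35) while the other two are not (under 1.2) ((value of joint each of knob_fl, knob_fr above 1.35 rad and value of joint each of knob_br, knob_bl below 1.2 rad) or (value of joint each of knob_fr, knob_br above 1.35 rad and value of joint each of knob_bl, knob_fl below 1.2 rad) or (value of joint each of knob_br, knob_bl above 1.35 rad and value of joint each of knob_fl, knob_fr below 1.2 rad) or (value of joint each of knob_bl, knob_fl above 1.35 rad and value of joint each of knob_fr, knob_br below 1.2 rad)).
It fails at once if the tweezers or the screw dish are knocked more than 40 mm aside (distance of any of tweezers, dish from where it was at the start of the episode above 0.04 m).
Of battery_0, battery_1, battery_2 only 2 to 3 are there at a start; the rules pass over those that are not, and their reading is None.
Of guard_0, guard_1 only 1 to 2 are there at a start; the rules pass over those that are not, and their reading is None.
At some moment in a run one of battery_0, battery_1, battery_2, guard_0, guard_1 may be knocked a few centimetres aside while the robot is not near it.
Once in a run the grip may slacken for a moment while it holds something.
It also fails if it takes over 210 s, if anything falls off the work surface, if the arm or the gripper's body presses on something with over 40 N, if the wrist force passes 120 N, or if a joint passes its speed limit or range.

### The arm

A 6-joint arm with a two-finger parallel gripper is mounted at the origin on a cart in front of the work surface, level with it; the furniture and walls round the work are solid. World frame = base frame: x ahead of the robot, y to its left, z up, the work surface at z = 0. Lengths are in m, angles in rad, forces in N, time in s.
With the tool pointing down it reaches from about 0.225 to 0.875 m from the base axis. Payload 3.4 kg.
Tool frame: the origin (TCP) lies on the centre line of the jaws, within the pads' length; the fingertips stand 17 mm ahead of it and the grasp point (between the pads) lies 2 mm behind it (nose_length is the distance from the TCP to the fingertips, in m); z points along the fingers, y is the line along which they close (so a half turn about z gives the same grasp; the last joint's range is limited). The gripper opens to 85 mm and grips with 20 to 120 N. Pads are 22 mm wide; open, the fingers measure 114 mm over their backs; the gripper's body (76 mm by 85 mm) begins 54 mm behind the grasp point. The pads swing forward as they close: fully open they stand 13 mm farther back than shut.
Start: joints at [-1.382, 0.276, 1.505, -0, 1.361, -0.121], TCP at [0.175, -0.548, 0.248] pointing down, gripper open.
Joint ranges: [-2.89, 2.89], [-0.75, 2.08], [0.22, 2.7], [-1.18, 4.32], [0.11, 2.71], [-2.7, 2.7]. Speed limits (rad/s): [2.57, 2.57, 3.14, 3.14, 3.14, 3.14].

### API

Orientations are given as a unit quaternion [w, x, y, z].
In Python, from rig import get_state, get_image, sign_off, find_in, place_of, nose_length gives the robot as it stands.
- The arm moves only by the tool apply_moves, never from a script. Its argument "deltas" is one flat list of numbers, 5 for each row, row after row: the finger opening in mm, from 0 to 85.4, then the shift along the tool's x, y, z in mm, then the turn about the tool's z in degrees. A call has 1 to 12 rows; each row is the pose to reach, as a shift and turn from the pose commanded when the call began, along the tool's axes at that moment; what a row does not reach only later rows make up. A row lasts 1/12 s, in which the tool goes at most 41.7 mm and 7.16 degrees, less where a joint would pass 70% of its speed; a pose out of reach is approached as far as the arm can. A call with a gripper value outside its range is refused whole. The fingers move at their own pace and stop on an object; "squeeze" is the grip in N (left out, the last holds). Time passes only in rows, so rows that repeat a pose let the fingers close. It gives the time, the measured TCP pose, the force, the opening and the grip force at its end, in the units of the state.
- get_state(): the state, without advancing time (a new reading comes with each control period).
- get_image(name): name is "side" or "top" or "wrist"; returns a dict with "frame" (420x560x3 uint8, red, green, blue), "K" (3x3 intrinsics, pixels), "position" and "orientation" of the camera in the world. Camera axes: x right, y down, z forward; pixel columns grow to the right and rows downward; lengths in m; the calibration is good to about 2 mm. A picture is of the moment at which its call begins. There is no depth.
- sign_off(): hands the job in; it is judged then, once.
Trained networks look in a picture, given as the dict that the camera call returned (one of the last four; its "shot" number tells which), for a name from the list of things; names that differ only in an ending like _2 or _b are one class to them, and where a whole thing is asked for, a point or a joint stands for the part that bears it (a point fixed in the world has none). Each returns a list of dicts, best first, with "score" (0 to 1); they miss things now and then, are a little off and sometimes report something else, mostly with a low value. They report only what shows in the picture. A call takes as long as a camera call. They do not tell look-alikes from the thing itself.
- find_in(query, picture): "point" ([column, row] in pixels, amid what is visible of it).
- place_of(query, picture): "point" ([column, row] in pixels: a listed point, or the origin of a listed thing).
The state is a dict: "clock": time; "qpos": joint angles; "qd": joint speeds; "effort": joint torques, N m; "position": TCP position; "ee_rot": TCP orientation; "contact_force": force on the tool from outside, world axes, zero at the start; "moment": the same for the moment, N m; "width": finger opening in m; "gripper_force": force on a finger pad.
Only numpy, scipy, OpenCV 4.12 (cv2) and the standard library are available. Lean on these libraries where they do the work, as an engineer would, in place of code of your own. Each camera call takes 0.05 s, during which the arm holds its last target. There are 200 camera calls.

## Working session

There is one attempt and no reset: what is moved stays moved. The work goes in short steps, Python scripts to look and compute and a tool call to move; the robot and the scene stay as the last step left them, time stands still between calls to the robot, and variables do not carry over. Pictures are saved under pics/ and viewed, at most 14 in all, crops included, and the job is handed in when it is done.

Besides the shell and the picture viewer there is one more tool, called after "Emit:" by a JSON object that holds its "method" and its "body". apply_moves: Moves the arm, as the interface text tells. Its arguments: {"type":"object","properties":{"deltas":{"type":"array"},"squeeze":{"type":"number"}},"required":["deltas"]}

```bash
mkdir -p pics; ls
cat > h.py <<'E'
import numpy as np, cv2
from scipy.spatial.transform import Rotation as R
from rig import *
def rot(q): return R.from_quat([q[1],q[2],q[3],q[0]]).as_matrix()
def ray(p,px):
    d=rot(p["orientation"])@np.linalg.solve(p["K"],[px[0],px[1],1.0]); return np.array(p["position"]),d
def at(p,px,z):
    o,d=ray(p,px); return o+d*(z-o[2])/d[2]
def proj(p,X):
    c=rot(p["orientation"]).T@(np.array(X)-p["position"]); u=np.array(p["K"])@c; return u[:2]/u[2]
def save(p,n,box=None,s=1):
    f=p["frame"][:,:,::-1]
    if box: f=f[box[1]:box[3],box[0]:box[2]]
    cv2.imwrite("pics/"+n,cv2.resize(f,None,fx=s,fy=s,interpolation=cv2.INTER_CUBIC))
def rel(x,y,z,yaw=None):
    "shift in tool axes mm to world pos"
    s=get_state(); M=rot(s["ee_rot"]); d=M.T@(np.array([x,y,z])-s["position"])*1000
    return np.round(d,1)
E
python3 - <<'E'
from h import *
s=get_state(); print(s["clock"],s["position"],s["ee_rot"],rot(s["ee_rot"]).round(3).tolist(),nose_length)
t=get_image("top"); sd=get_image("side")
save(t,"top0.png");save(sd,"side0.png")
for p,n in((t,"top"),(sd,"side")):
    print(n,p["position"],np.round(rot(p["orientation"])[:,2],2))
    for q,z in(("case",.01),("cover_handle",.05),("tray",.011),("battery_0_mid",.014),("guard_0_mid",.024),("knob_fl_wing",.125),("knob_fr_wing",.125),("knob_br_wing",.125),("tweezers",0),("dish",0)):
        for r in place_of(q,p): print(q,round(r["score"],2),np.round(r["point"]),at(p,r["point"],z)[:2].round(3))
E
```

```text
pics
0.0 [ 0.17518242 -0.54713665  0.24739002] [-9.63994618e-04  9.88030092e-01  1.54258248e-01 -2.83923886e-05] [[0.952, 0.305, -0.0], [0.305, -0.952, 0.002], [0.0, -0.002, -1.0]] 0.017
top [ 0.38968874 -0.14525931  1.32238315] [ 0.11 -0.   -0.99]
case 0.91 [231. 184.] [0.615 0.005]
case 0.25 [337. 212.] [ 0.522 -0.338]
cover_handle 0.79 [130. 234.] [0.45  0.312]
tray 0.68 [337. 212.] [ 0.521 -0.339]
tray 0.63 [306. 252.] [ 0.393 -0.237]
battery_0_mid 0.8 [304. 251.] [ 0.396 -0.232]
battery_0_mid 0.51 [424. 279.] [ 0.307 -0.611]
guard_0_mid 0.76 [206. 234.] [0.449 0.081]
guard_0_mid 0.2 [305. 254.] [ 0.385 -0.234]
knob_fl_wing 0.41 [209. 201.] [0.544 0.056]
knob_fr_wing 0.59 [305. 253.] [ 0.39  -0.227]
knob_fr_wing 0.46 [249. 201.] [ 0.543 -0.062]
knob_fr_wing 0.38 [312. 170.] [ 0.636 -0.248]
knob_br_wing 0.61 [268. 244.] [ 0.418 -0.12 ]
knob_br_wing 0.6 [251. 153.] [ 0.688 -0.066]
knob_br_wing 0.46 [338. 258.] [ 0.376 -0.322]
tweezers 0.48 [178. 221.] [0.494 0.176]
dish 0.59 [310. 169.] [ 0.666 -0.255]
dish 0.52 [176. 220.] [0.499 0.183]
dish 0.37 [210. 154.] [0.715 0.076]
side [-0.02129031  0.78745131  1.05087581] [ 0.37 -0.65 -0.66]
case 0.77 [227. 252.] [0.61  0.003]
cover_handle 0.58 [207. 349.] [0.436 0.326]
tray 0.84 [302. 203.] [ 0.526 -0.325]
tray 0.19 [258. 291.] [0.443 0.082]
battery_0_mid 0.69 [326. 230.] [ 0.393 -0.244]
guard_0_mid 0.69 [259. 291.] [0.437 0.091]
knob_fl_wing 0.52 [236. 244.] [0.536 0.053]
knob_fr_wing 0.6 [258. 219.] [ 0.54  -0.066]
knob_br_wing 0.5 [216. 206.] [ 0.681 -0.052]
tweezers 0.39 [224. 312.] [0.489 0.186]
dish 0.77 [258. 200.] [ 0.67  -0.266]
```

View pics/top0.png

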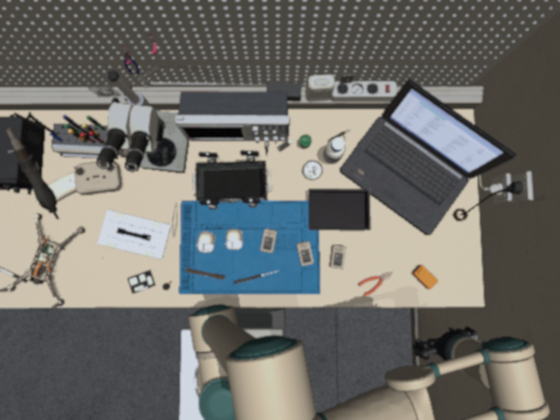

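Run:
```python
from h import *
t=get_image("top"); save(t,"topc.png",(90,130,450,300),2.2)
```

```text
(no output)
```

View pics/topc.png

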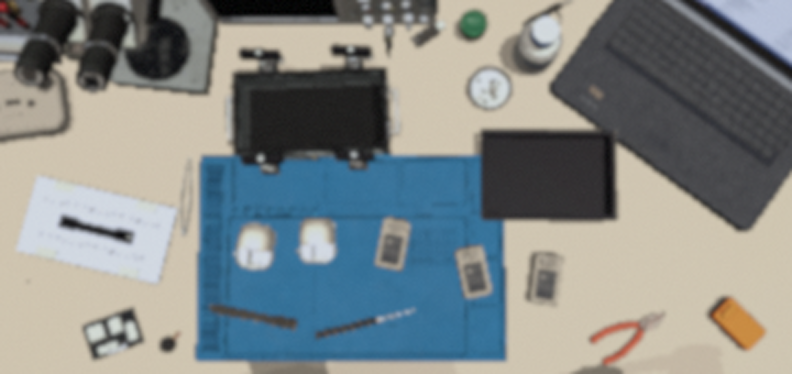

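The batteries are at about (268,241), (305,254) and (338,257). The orange block at (426,277) has the same shape but is excluded by its colour. The guards are at (206,241) and (235,240), the cover at (134,234), the case at (231,183) and the tray at (338,210). Next I move above the mat and look with the wrist camera.

Emit:
{"method": "apply_moves", "body": {"deltas": [85, 339, -256, -130, 17.8, 85, 339, -256, -130, 17.8, 85, 339, -256, -130, 17.8, 85, 339, -256, -130, 17.8, 85, 339, -256, -130, 17.8, 85, 339, -256, -130, 17.8, 85, 339, -256, -130, 17.8, 85, 339, -256, -130, 17.8, 85, 339, -256, -130, 17.8, 85, 339, -256, -130, 17.8, 85, 339, -256, -130, 17.8, 85, 339, -256, -130, 17.8], "squeeze": 40}}

```text
clock: 2.15
position: [0.423, -0.1968, 0.3804]
ee_rot: [-0.0, 1.0, 0.003, 0.003]
contact_force: [0.3, -0.1, 0.3]
width: 0.0848
gripper_force: 0.0
```

Emit:
{"method": "apply_moves", "body": {"deltas": [85, 0, 0, 0, 0, 85, 0, 0, 0, 0]}}

```text
clock: 2.32
position: [0.4197, -0.2008, 0.378]
ee_rot: [0.0, 1.0, -0.0, -0.001]
contact_force: [-0.1, -0.3, -0.0]
width: 0.0848
gripper_force: 0.0
```

```bash
cat >> h.py <<'E'
def look(qs,cam="wrist"):
    p=get_image(cam)
    for q,z in qs:
        for r in place_of(q,p):
            if r["score"]>.25: print(q,round(r["score"],2),np.round(r["point"]),at(p,r["point"],z)[:2].round(4))
    return p
def tcp():
    s=get_state(); M=rot(s["ee_rot"]); print("t",round(s["clock"],2),"tcp",np.round(s["position"],4),"yaw",round(np.degrees(np.arctan2(M[1,0],M[0,0])),2),"w",round(s["width"]*1000,1),"gf",round(s["gripper_force"],1),"F",np.round(s["contact_force"],1)); return s
E
python3 - <<'E'
from h import *
s=tcp();print(s["qpos"])
p=look((("battery_0_mid",.014),("guard_0_mid",.024),("tray",.011),("case",.01)))
M=rot(s["ee_rot"]);print("cam in tool",(M.T@(np.array(p["position"])-s["position"])).round(4),(M.T@rot(p["orientation"])).round(3).tolist())
save(p,"w1.png",None,1.4)
E
```

```text
t 2.32 tcp [ 0.4197 -0.2008  0.378 ] yaw -0.04 w 84.8 gf 0.0 F [-0.1 -0.3 -0. ]
[-5.95168222e-01  5.83450994e-02  1.46410432e+00 -1.05725872e-03
  1.61968539e+00  9.76239028e-01]
battery_0_mid 0.89 [545. 224.] [ 0.316  -0.6094]
battery_0_mid 0.57 [301. 180.] [ 0.3846 -0.2366]
guard_0_mid 0.63 [ 69. 143.] [0.4395 0.0837]
tray 0.77 [381.  77.] [ 0.5243 -0.3402]
tray 0.69 [22. 58.] [0.5483 0.1322]
case 0.98 [112.   3.] [0.6105 0.0049]
cam in tool [ 0.0812 -0.0002 -0.1251] [[-0.0, -0.947, -0.32], [1.0, -0.001, 0.001], [-0.001, -0.32, 0.947]]
```

View pics/w1.png

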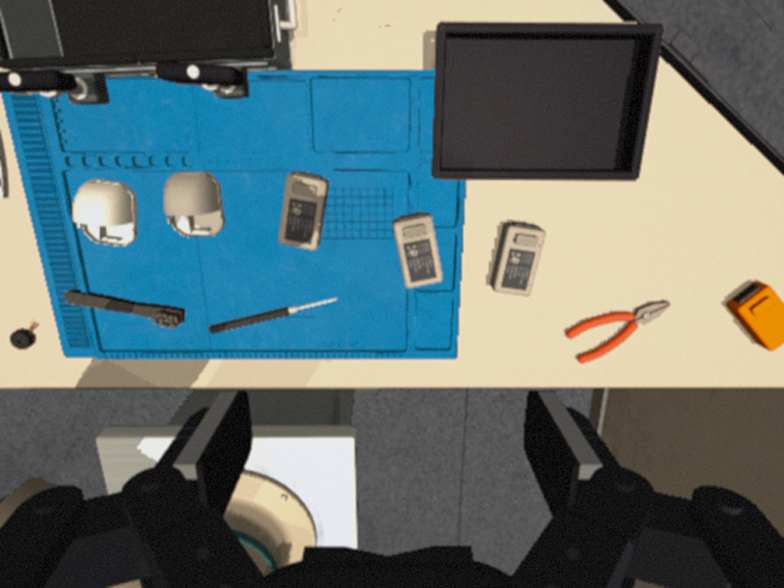

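The wrist view, at 1.4x, shows the batteries at (302,210), (417,250) and (518,258), the orange decoy at (760,315), the guards at (105,212) and (193,204), and the tray at (548,100). I'll work out positions and yaws by segmenting these.

```bash
cat >> h.py <<'E'
def corners(p,pts,z,sc=1.4):
    W=np.array([at(p,(np.array(a)+.5)/sc-.5,z)[:2] for a in pts]).astype(np.float32)
    (c,wh,a)=cv2.minAreaRect(W); return np.round(c,4),np.round(wh,4),round(a,1)
E
python3 - <<'E'
from h import *
p=get_image("wrist")
for n,q in dict(B0=[(291,173),(329,179),(317,248),(281,240)],B1=[(394,217),(433,213),(442,283),(402,287)],B2=[(508,222),(546,225),(530,296),(492,290)]).items(): print(n,corners(p,q,.025 if n!="B2" else .022))
print("tray top",corners(p,[(438,24),(661,24),(638,179),(433,177)],.037))
hsv=cv2.cvtColor(p["frame"],cv2.COLOR_RGB2HSV)
for n,(u,v) in dict(B0=(302,210),B1=(417,250),B2=(518,258),G0=(193,204),G1=(105,212)).items():
    u,v=int(u/1.4),int(v/1.4); print(n,[hsv[v+d,u+e].tolist() for d,e in((0,0),(-20,-12),(20,0),(0,30))])
# mat-relative mask
m=((hsv[...,1]<90)&(hsv[...,0]<60)).astype(np.uint8); m[:60]=0;m[250:]=0; m[:,325:]=0;m[:,:48]=0
m=cv2.morphologyEx(m,cv2.MORPH_CLOSE,np.ones((7,7)))
for c in cv2.findContours(m,0,2)[0]:
    if cv2.contourArea(c)>600:
        c=c[:,0]; W=np.array([at(p,a,.02)[:2] for a in c],np.float32); r=cv2.minAreaRect(W); print(c.mean(0),np.round(r[0],4),np.round(r[1],4),round(r[2],1))
E
```

```text
B0 (array([ 0.4296, -0.1198]), array([0.0368, 0.0697]), 77.6)
B1 (array([ 0.3884, -0.2332]), array([0.0739, 0.0417]), 6.6)
B2 (array([ 0.3786, -0.336 ]), array([0.041 , 0.0757]), 83.1)
tray top (array([ 0.5251, -0.3419]), array([0.1935, 0.1295]), 89.6)
B0 [[14, 39, 72], [102, 146, 170], [50, 15, 50], [100, 219, 162]]
B1 [[19, 43, 132], [20, 56, 149], [168, 15, 87], [99, 215, 179]]
B2 [[18, 41, 149], [18, 62, 98], [30, 9, 84], [22, 55, 233]]
G0 [[18, 50, 190], [19, 49, 140], [27, 28, 194], [99, 221, 179]]
G1 [[30, 23, 232], [19, 54, 179], [30, 26, 225], [100, 207, 179]]
[ 92.11940299 220.01492537] [0.3239 0.0781] [0.1219 0.0222] 79.3
[297.57377049 179.39344262] [ 0.3877 -0.2324] [0.0744 0.0398] 11.7
[ 71.81034483 149.18965517] [0.4274 0.0823] [0.0621 0.0646] 80.2
[216.4        149.61818182] [ 0.4282 -0.1167] [0.0406 0.0729] 78.7
[136.23076923 145.11538462] [ 0.4342 -0.0077] [0.0581 0.0635] 89.8
[315.4  83.9] [ 0.5032 -0.2553] [0.0821 0.0205] 1.6
```

Emit:
{"method": "apply_moves", "body": {"deltas": [85, -32, 32, 280, -9, 85, -32, 32, 280, -9, 85, -32, 32, 280, -9, 85, -32, 32, 280, -9, 85, -32, 32, 280, -9, 85, -32, 32, 280, -9, 85, -32, 32, 280, -9, 85, -32, 32, 280, -9, 85, -32, 32, 320, -9, 85, -32, 32, 340, -9, 85, -32, 32, 356, -9, 85, -32, 32, 356, -9], "squeeze": 60}}

```text
clock: 3.62
position: [0.3875, -0.2322, 0.0213]
ee_rot: [-0.001, 0.997, 0.078, -0.001]
contact_force: [-0.1, 0.5, 0.2]
width: 0.0846
gripper_force: 0.0
```

Emit:
{"method": "apply_moves", "body": {"deltas": [85, 0, 0, 0, 0, 30, 0, 0, 0, 0, 30, 0, 0, 0, 0, 30, 0, 0, 0, 0, 30, 0, 0, 0, 0, 30, 0, 0, 0, 0, 30, 0, 0, 0, 0, 30, 0, 0, 0, 0]}}

```text
clock: 4.28
position: [0.3888, -0.233, 0.0239]
ee_rot: [0.001, 0.997, 0.078, 0.001]
contact_force: [-0.9, 1.3, 10.7]
width: 0.0394
gripper_force: 59.8
```

Run:
```python
from h import *
s=tcp(); print(rel(.6145,-.06,.22))
p=look((("case",.01),("knob_fl_wing",.125)),"top");p=look((("case",.01),("knob_fr_wing",.125),("knob_bl_wing",.125),("tray",.011)),"side")
```

```text
t 4.28 tcp [ 0.3888 -0.233   0.0239] yaw 8.98 w 39.4 gf 59.8 F [-0.9  1.3 10.7]
[ 250.2 -135.3 -196. ]
case 0.75 [234. 185.] [ 0.6107 -0.0058]
knob_fl_wing 0.5 [210. 200.] [0.5457 0.0536]
case 0.74 [227. 251.] [ 6.115e-01 -5.000e-04]
case 0.32 [206. 347.] [0.4579 0.3041]
knob_fr_wing 0.5 [256. 223.] [ 0.5349 -0.0502]
knob_bl_wing 0.65 [192. 225.] [0.6862 0.0565]
tray 0.64 [299. 199.] [ 0.5434 -0.3353]
```

Emit:
{"method": "apply_moves", "body": {"deltas": [30, 0, 0, -40, 0, 30, 0, 0, -80, 0, 30, 0, 0, -120, 0, 30, 196, -144, -236, 9, 30, 196, -144, -236, 9, 30, 196, -144, -236, 9, 30, 196, -144, -236, 9, 30, 196, -144, -236, 9, 30, 196, -144, -236, 9, 30, 196, -144, -236, 9, 30, 196, -144, -236, 9, 30, 196, -144, -236, 9]}}

```text
clock: 5.68
position: [0.5597, -0.0588, 0.2588]
ee_rot: [0.0, 1.0, 0.001, 0.0]
contact_force: [-1.1, -0.3, -0.5]
width: 0.0396
gripper_force: 61.0
```

Emit:
{"method": "apply_moves", "body": {"deltas": [30, 0, 0, 0, 0, 30, 0, 0, 0, 0, 30, 0, 0, 0, 0]}}

```text
clock: 5.93
position: [0.558, -0.0606, 0.2576]
ee_rot: [-0.0, 1.0, -0.001, -0.001]
contact_force: [0.3, -0.2, -1.4]
width: 0.0395
gripper_force: 61.0
```

Run:
```python
from h import *
s=tcp()
p=look((("case",.01),("knob_fl_wing",.125),("knob_br_wing",.125)))
save(p,"w2.png",None,1.4)
```

```text
t 5.93 tcp [ 0.558  -0.0606  0.2576] yaw -0.14 w 39.5 gf 61.0 F [ 0.3 -0.2 -1.4]
case 0.89 [220. 124.] [ 0.6108 -0.0013]
knob_fl_wing 0.82 [132. 229.] [0.5381 0.0558]
knob_br_wing 0.85 [274.  22.] [ 0.6855 -0.0596]
knob_br_wing 0.65 [524. 203.] [ 0.559 -0.255]
```

View pics/w2.png

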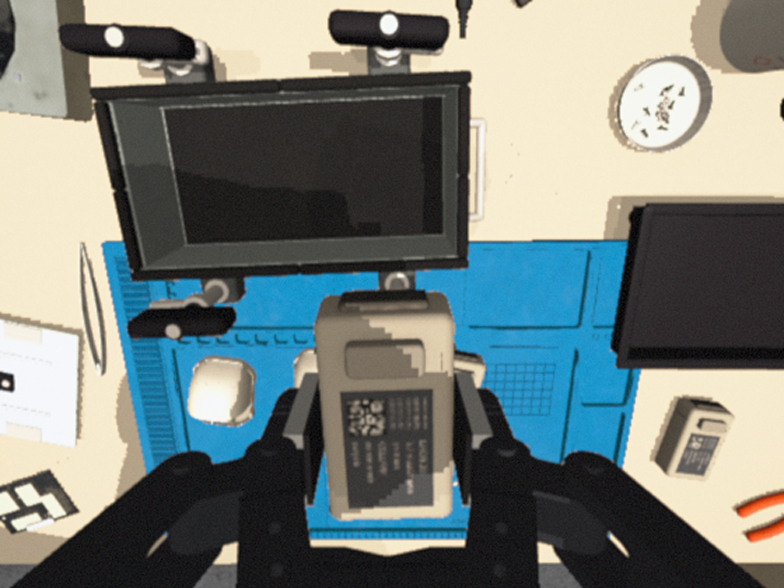

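Run:
```python
from h import *
p=get_image("wrist")
print("gasket",corners(p,[(93,90),(470,72),(467,268),(133,278)],.09))
print("batt",corners(p,[(320,300),(450,296),(453,515),(331,519)],.2586))
for n,a in dict(bl=(115,38),br=(389,25),fl=(172,331)).items(): print(n,at(p,np.array(a)/1.4,.138).round(4))
```

```text
gasket (array([ 0.6125, -0.0029]), array([0.1126, 0.2115]), 2.1)
batt (array([ 0.5603, -0.0602]), array([0.0749, 0.0394]), 2.2)
bl [0.6816 0.063  0.138 ]
br [ 0.6866 -0.0615  0.138 ]
fl [0.5376 0.0581 0.138 ]
```

Emit:
{"method": "apply_moves", "body": {"deltas": [30, 30, -1.5, 0, -2.3, 30, 54, -1.5, 0, -2.3, 30, 54, -1.5, 30, -2.3, 30, 54, -1.5, 70, -2.3, 30, 54, -1.5, 110, -2.3, 30, 54, -1.5, 150, -2.3, 30, 54, -1.5, 180, -2.3, 30, 54, -1.5, 200, -2.3, 30, 54, -1.5, 213, -2.3, 30, 54, -1.5, 213, -2.3, 30, 54, -1.5, 213, -2.3]}}

```text
clock: 7.1
position: [0.6124, -0.0581, 0.054]
ee_rot: [0.001, 1.0, 0.019, 0.001]
contact_force: [-17.3, 6.7, 49.0]
width: 0.0399
gripper_force: 79.8
```

Emit:
{"method": "apply_moves", "body": {"deltas": [48, 0, 0, 0, 0, 48, 0, 0, 0, 0, 48, 0, 0, 0, 0, 48, 0, 0, 0, 0, 48, 0, 0, -20, 0, 48, 0, 0, -60, 0, 48, 0, 0, -100, 0, 48, 0, 0, -140, 0, 48, 0, 0, -180, 0, 48, 0, 0, -200, 0, 48, 0, 0, -200, 0]}}

```text
clock: 8.02
position: [0.6164, -0.0591, 0.2522]
ee_rot: [0.001, 1.0, 0.02, 0.006]
contact_force: [0.3, 0.4, 0.0]
width: 0.0479
gripper_force: 0.0
```

Run:
```python
from h import *
s=tcp()
print(rel(.4285,-.118,.025))
p=look((("battery_0_mid",.026),))
hsv=cv2.cvtColor(p["frame"],cv2.COLOR_RGB2HSV)
save(p,"w3.png",None,1.4)
```

```text
t 8.02 tcp [ 0.6164 -0.0591  0.2522] yaw 2.24 w 47.9 gf 0.0 F [0.3 0.4 0. ]
[-192.8   50.8  225. ]
battery_0_mid 0.89 [269. 186.] [ 0.6103 -0.0527]
```

View pics/w3.png

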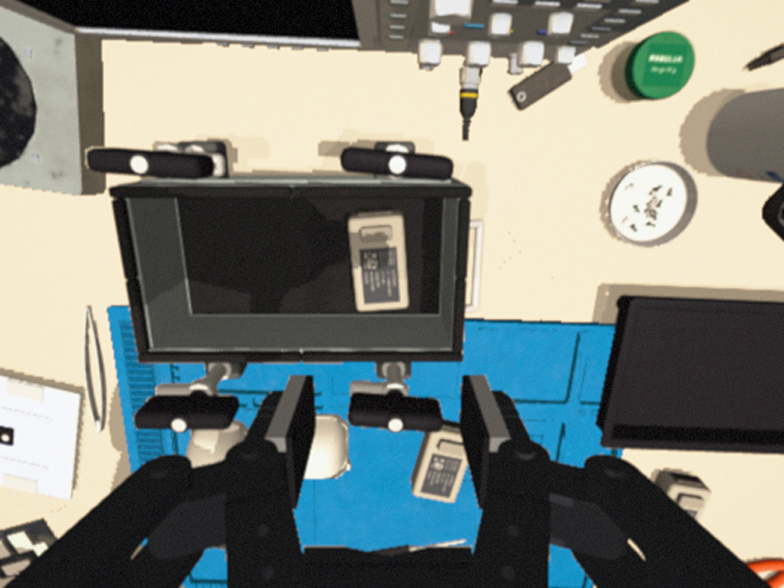

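The first battery lies flat in the case at (380,262). The contact on the way down came from the finger linkage near the end wall, so I'll place the next batteries farther from the ends.

Run:
```python
from h import *
p=get_image("wrist")
c=corners(p,[(349,214),(404,209),(410,307),(356,312)],.037);print(c)
print("gasket",corners(p,[(112,190),(470,186),(462,358),(138,360)],.09))
for n,a in dict(bl=(139,164),br=(398,164),fl=(180,425),fr=(396,425)).items(): print(n,at(p,np.array(a)/1.4,.138).round(4))
y=np.radians(2.2);d=np.array(c[0])-[.6122,-.0022];print(d@[np.cos(y),np.sin(y)],d@[-np.sin(y),np.cos(y)])
s=tcp()
```

```text
(array([ 0.6083, -0.0531]), array([0.0731, 0.0401]), 6.4)
gasket (array([ 0.6099, -0.0021]), array([0.1085, 0.2089]), 2.6)
bl [0.6773 0.0601 0.138 ]
br [ 0.6819 -0.061   0.138 ]
fl [0.5359 0.0548 0.138 ]
fr [ 0.5404 -0.0664  0.138 ]
-0.005851064856556202 -0.05071276998985929
t 8.17 tcp [ 0.6128 -0.0583  0.2447] yaw 2.24 w 47.8 gf 0.0 F [-0.7 -0.1 -0.7]
```

Emit:
{"method": "apply_moves", "body": {"deltas": [60, -40, 10, 30, 14.2, 85, -80, 20, 50, 14.2, 85, -120, 30, 60, 14.2, 85, -160, 40, 60, 14.2, 85, -186, 53, 80, 14.2, 85, -186, 53, 105, 14.2, 85, -186, 53, 105, 14.2, 85, -186, 53, 105, 14.2, 85, -186, 53, 105, 14.2, 85, -186, 53, 105, 14.2]}}

```text
clock: 9.0
position: [0.4315, -0.1188, 0.1411]
ee_rot: [0.0, 0.995, -0.104, 0.001]
contact_force: [-0.3, 0.8, -0.6]
width: 0.0848
gripper_force: 0.0
```

```bash
cat >> h.py <<'E'
def blob(p,z,near,zc=None,lo=300):
    "grey things on the blue mat, footprint at height z"
    hsv=cv2.cvtColor(p["frame"],cv2.COLOR_RGB2HSV)
    m=((hsv[...,1]<90)&(hsv[...,2]>25)).astype(np.uint8); m=cv2.morphologyEx(m,cv2.MORPH_CLOSE,np.ones((9,9)))
    for c in cv2.findContours(m,0,2)[0]:
        if cv2.contourArea(c)>lo:
            W=np.array([at(p,a,z)[:2] for a in c[:,0]],np.float32); r=cv2.minAreaRect(W)
            if np.hypot(*(np.array(r[0])-near))<.06: print("blob",np.round(r[0],4),np.round(r[1],4),round(r[2],1))
E
python3 - <<'E'
from h import *
s=tcp()
p=look((("battery_0_mid",.014),("guard_0_mid",.024)))
blob(p,.022,(.4285,-.118))
print(rel(.4285,-.118,.026)); save(p,"w4.png",None,1.2)
E
```

```text
t 9.0 tcp [ 0.4315 -0.1188  0.1411] yaw -11.91 w 84.8 gf 0.0 F [-0.3  0.8 -0.6]
guard_0_mid 0.95 [ 21. 255.] [0.4379 0.0816]
blob [ 0.4289 -0.1163] [0.0403 0.0753] 78.0
blob [ 0.3976 -0.1155] [0.5249 0.3441] 78.0
[-2.70e+00 -1.00e-01  1.15e+02]
```

Emit:
{"method": "apply_moves", "body": {"deltas": [85, 0, -1, 40, 0, 85, 0, -1, 80, 0, 85, 0, -1, 105, 0, 85, 0, -1, 113, 0, 85, 0, -1, 113, 0, 30, 0, -1, 113, 0, 30, 0, -1, 113, 0, 30, 0, -1, 113, 0, 30, 0, -1, 113, 0, 30, 0, -1, 113, 0, 30, 0, -1, 113, 0, 30, 0, -1, 113, 0]}}

```text
clock: 10.15
position: [0.4311, -0.1181, 0.0291]
ee_rot: [0.001, 0.995, -0.104, 0.002]
contact_force: [0.5, 0.7, 6.6]
width: 0.0393
gripper_force: 60.6
```

Emit:
{"method": "apply_moves", "body": {"deltas": [30, 0, 0, -40, 0, 30, 0, 0, -80, 0, 30, 0, 0, -120, 0, 30, 0, 0, -160, -7, 30, 0, 0, -190, -14.2, 30, 0, 0, -190, -14.2, 30, 0, 0, -190, -14.2, 30, 0, 0, -190, -14.2]}}

```text
clock: 10.82
position: [0.4289, -0.1172, 0.2171]
ee_rot: [-0.0, 1.0, 0.019, -0.0]
contact_force: [0.3, 0.8, -0.5]
width: 0.0396
gripper_force: 61.5
```

Run:
```python
from h import *
s=tcp()
y=np.radians(2.2); c=np.array([.6125,-.003]); 
for yy in (0,.047): print(yy, rel(*(c+[-np.sin(y)*yy,np.cos(y)*yy]),.042))
```

```text
t 10.82 tcp [ 0.4289 -0.1172  0.2171] yaw 2.19 w 39.6 gf 61.5 F [ 0.3  0.8 -0.5]
0 [ 187.9 -107.1  175. ]
0.047 [ 187.8 -154.1  175. ]
```

Emit:
{"method": "apply_moves", "body": {"deltas": [30, 36, -21, 0, 0, 30, 72, -42, 0, 0, 30, 108, -63, 0, 0, 30, 144, -84, 0, 0, 30, 180, -105, 0, 0, 30, 190, -112, 20, 0, 30, 190, -112, 60, 0, 30, 190, -112, 100, 0, 30, 190, -112, 135, 0, 30, 190, -112, 155, 0, 30, 190, -112, 165, 0, 30, 190, -112, 170, 0]}}

```text
clock: 11.82
position: [0.6128, 0.0021, 0.0437]
ee_rot: [-0.0, 1.0, 0.019, -0.003]
contact_force: [0.2, -0.2, -0.8]
width: 0.0397
gripper_force: 61.4
```

Emit:
{"method": "apply_moves", "body": {"deltas": [30, 0, 0, 0, 0, 46, 0, 0, 0, 0, 46, 0, 0, 0, 0, 46, 0, 0, 0, 0, 46, 0, 0, -20, 0, 46, 0, 0, -60, 0, 46, 0, 0, -100, 0, 46, 0, 0, -140, 0, 46, 0, 0, -180, 0, 46, 0, 0, -180, 0, 46, 0, 0, -180, 0, 46, 0, 0, -180, 0]}}

```text
clock: 12.82
position: [0.6149, 0.0018, 0.2283]
ee_rot: [0.0, 1.0, 0.02, 0.001]
contact_force: [0.1, -0.7, -0.4]
width: 0.046
gripper_force: 0.0
```

Run:
```python
from h import *
s=tcp()
p=look((("battery_0_mid",.026),))
print(rel(.3785,-.336,.15))
save(p,"w5.png",None,1.4)
```

```text
t 12.82 tcp [0.6149 0.0018 0.2283] yaw 2.25 w 46.0 gf 0.0 F [ 0.1 -0.7 -0.4]
battery_0_mid 0.76 [331. 192.] [ 0.6087 -0.0527]
[-248.6  328.4   76.7]
```

View pics/w5.png

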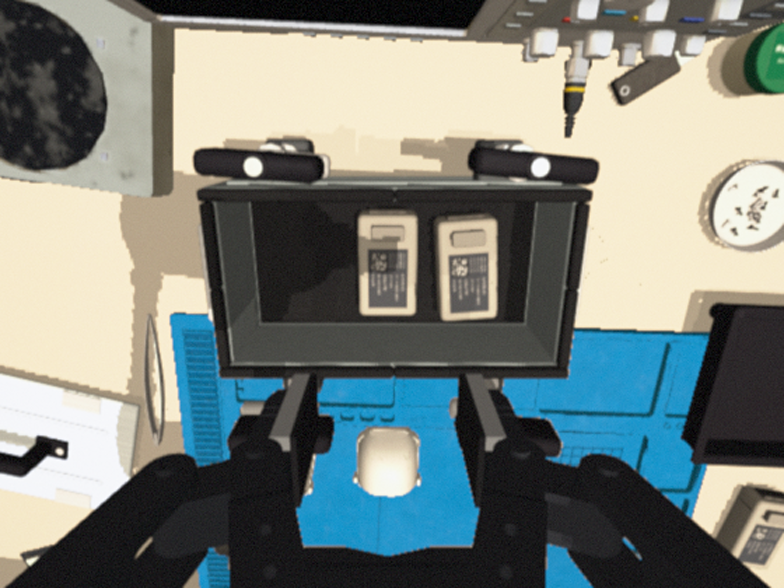

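Two batteries now lie flat in the case at (388,262) and (467,265). I'm fetching the third.

Emit:
{"method": "apply_moves", "body": {"deltas": [46, -25, 33, 0, 0, 85, -50, 66, 0, 0, 85, -75, 99, 0, 2, 85, -100, 132, 0, 4, 85, -125, 165, 0, 6, 85, -150, 198, 10, 9.2, 85, -175, 231, 25, 9.2, 85, -200, 264, 40, 9.2, 85, -225, 297, 55, 9.2, 85, -249, 329, 77, 9.2, 85, -249, 329, 77, 9.2, 85, -249, 329, 77, 9.2]}}

```text
clock: 13.92
position: [0.3765, -0.3374, 0.1473]
ee_rot: [-0.002, 0.998, -0.063, -0.002]
contact_force: [0.1, 0.2, 0.4]
width: 0.085
gripper_force: 0.0
```

Emit:
{"method": "apply_moves", "body": {"deltas": [85, 0, 0, 0, 0, 85, 0, 0, 0, 0]}}

```text
clock: 14.08
position: [0.38, -0.3358, 0.1503]
ee_rot: [-0.001, 0.998, -0.06, 0.0]
contact_force: [0.6, 0.8, 0.7]
width: 0.0852
gripper_force: 0.0
```

Run:
```python
from h import *
s=tcp()
p=look((("battery_0_mid",.011),("tray",.011)))
print(rel(.3785,-.336,.024)); save(p,"w6.png",None,1.4)
```

```text
t 14.08 tcp [ 0.38   -0.3358  0.1503] yaw -6.92 w 85.2 gf 0.0 F [0.6 0.8 0.7]
[ -2.    0.4 126.9]
```

View pics/w6.png

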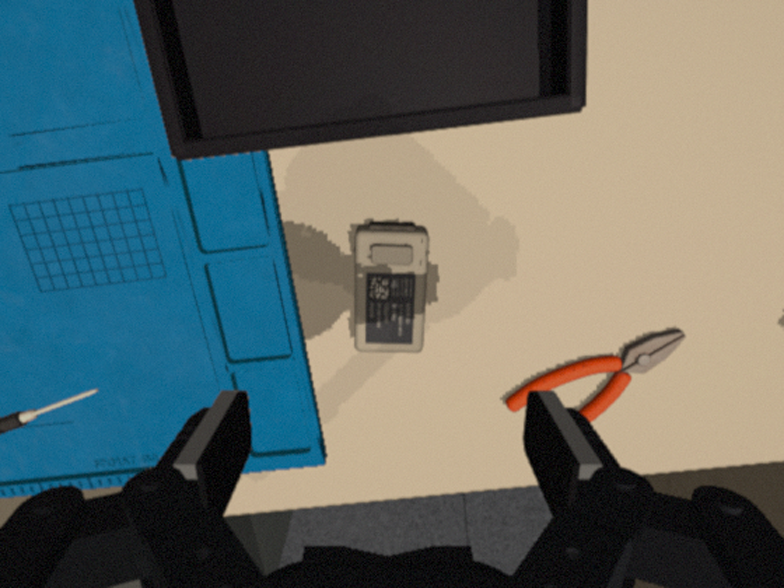

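Run:
```python
from h import *
p=get_image("wrist")
print("batt",corners(p,[(356,230),(428,230),(424,352),(355,351)],.022)," plier tip",at(p,np.array((512,405))/1.4,.006).round(3))
```

```text
batt (array([ 0.3779, -0.3373]), array([0.0399, 0.0712]), 82.8)  plier tip [ 0.288 -0.406  0.006]
```

Emit:
{"method": "apply_moves", "body": {"deltas": [70, -2, 1.5, 40, 0, 70, -2, 1.5, 80, 0, 70, -2, 1.5, 110, 0, 70, -2, 1.5, 125, 0, 70, -2, 1.5, 125, 0, 30, -2, 1.5, 125, 0, 30, -2, 1.5, 125, 0, 30, -2, 1.5, 125, 0, 30, -2, 1.5, 125, 0, 30, -2, 1.5, 125, 0, 30, -2, 1.5, 125, 0]}}

```text
clock: 15.2
position: [0.3784, -0.3391, 0.0273]
ee_rot: [0.002, 0.998, -0.061, 0.002]
contact_force: [0.9, 1.8, 6.3]
width: 0.039
gripper_force: 61.1
```

Emit:
{"method": "apply_moves", "body": {"deltas": [30, 0, 0, -40, 0, 30, 0, 0, -80, 0, 30, 0, 0, -120, 0, 30, 0, 0, -160, -7, 30, 0, 0, -195, -9.1, 30, 0, 0, -195, -9.1, 30, 0, 0, -195, -9.1, 30, 0, 0, -195, -9.1]}}

```text
clock: 15.87
position: [0.3766, -0.3374, 0.2201]
ee_rot: [-0.0, 1.0, 0.019, -0.0]
contact_force: [-0.1, 0.5, -2.2]
width: 0.0392
gripper_force: 61.1
```

Run:
```python
from h import *
s=tcp()
y=np.radians(2.2); c=np.array([.6125,-.003]); 
print(rel(*(c+[-np.sin(y)*.052,np.cos(y)*.052]),.055))
```

```text
t 15.87 tcp [ 0.3766 -0.3374  0.2201] yaw 2.13 w 39.2 gf 61.1 F [-0.1  0.5 -2.2]
[ 248.1 -377.4  165.1]
```

Emit:
{"method": "apply_moves", "body": {"deltas": [30, 23, -34, 0, 0, 30, 46, -68, 0, 0, 30, 69, -102, 0, 0, 30, 92, -136, 0, 0, 30, 115, -170, 0, 0, 30, 138, -204, 0, 0, 30, 161, -238, 0, 0, 30, 184, -272, 0, 0, 30, 207, -306, 0, 0, 30, 230, -340, 0, 0, 30, 248, -377, 0, 0, 30, 248, -377, 0, 0]}}

```text
clock: 16.87
position: [0.6125, 0.0552, 0.2172]
ee_rot: [-0.003, 1.0, 0.021, -0.001]
contact_force: [0.8, -1.1, -0.3]
width: 0.0393
gripper_force: 61.1
```

Emit:
{"method": "apply_moves", "body": {"deltas": [30, 0, 0, 40, 0, 30, 0, 0, 80, 0, 30, 0, 0, 120, 0, 30, 0, 0, 145, 0, 30, 0, 0, 155, 0, 30, 0, 0, 163, 0, 30, 0, 0, 163, 0, 30, 0, 0, 163, 0]}}

```text
clock: 17.53
position: [0.611, 0.0469, 0.0571]
ee_rot: [0.001, 1.0, 0.019, -0.0]
contact_force: [-0.6, -2.4, -0.9]
width: 0.039
gripper_force: 68.1
```

Emit:
{"method": "apply_moves", "body": {"deltas": [46, 0, 0, 0, 0, 46, 0, 0, 0, 0, 46, 0, 0, 0, 0, 46, 0, 0, -20, 0, 46, 0, 0, -60, 0, 46, 0, 0, -100, 0, 46, 0, 0, -140, 0, 46, 0, 0, -160, 0, 46, 0, 0, -160, 0, 46, 0, 0, -160, 0]}}

```text
clock: 18.37
position: [0.6116, 0.049, 0.2197]
ee_rot: [-0.001, 1.0, 0.019, 0.003]
contact_force: [-0.6, -0.1, -0.6]
width: 0.0465
gripper_force: 0.0
```

Run:
```python
from h import *
s=tcp()
p=look((("battery_0_mid",.026),("guard_0_mid",.024)))
save(p,"w7.png",None,1.2)
```

```text
t 18.37 tcp [0.6116 0.049  0.2197] yaw 2.17 w 46.5 gf 0.0 F [-0.6 -0.1 -0.6]
battery_0_mid 0.79 [383. 194.] [ 0.6081 -0.0535]
guard_0_mid 0.89 [241. 335.] [0.4398 0.0825]
```

View pics/w7.png

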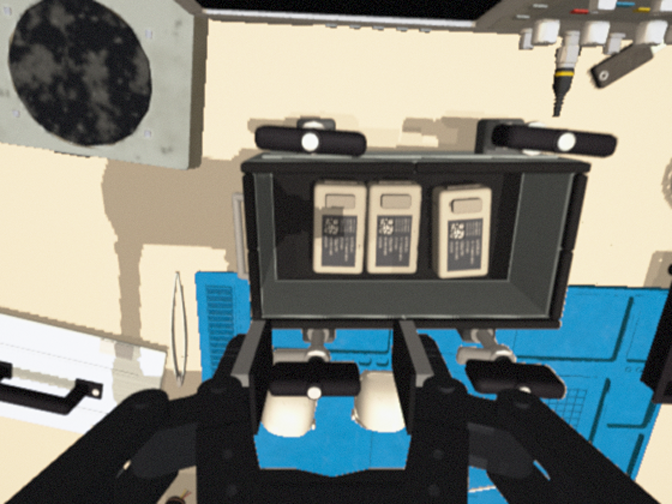

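All three batteries lie flat in the case, at (338,228), (393,228) and (463,232). The guards are next.

Emit:
{"method": "apply_moves", "body": {"deltas": [85, -40, 12, -10, 2.2, 85, -80, 12, -20, 2.2, 85, -120, 12, -30, 2.2, 85, -160, 12, -30, 2.2, 85, -183, 12, -30, 2.2, 85, -183, 12, -30, 2.2, 85, -183, 12, -30, 2.2, 85, -183, 12, -30, 2.2]}}

```text
clock: 19.18
position: [0.4289, 0.0293, 0.2467]
ee_rot: [-0.0, 1.0, -0.0, -0.0]
contact_force: [0.5, -0.3, -0.3]
width: 0.085
gripper_force: 0.0
```

Run:
```python
from h import *
s=tcp()
p=look((("guard_0_mid",.024),("cover_handle",.043)))
blob(p,.02,(.437,-.01));blob(p,.02,(.437,.085))
save(p,"w8.png",None,1.4)
```

```text
t 19.18 tcp [0.4289 0.0293 0.2467] yaw -0.05 w 85.0 gf 0.0 F [ 0.5 -0.3 -0.3]
guard_0_mid 0.79 [221. 170.] [0.4377 0.0859]
blob [ 0.4352 -0.0051] [0.057  0.0632] 89.9
blob [0.4273 0.0832] [0.0566 0.0645] 82.4
```

View pics/w8.png

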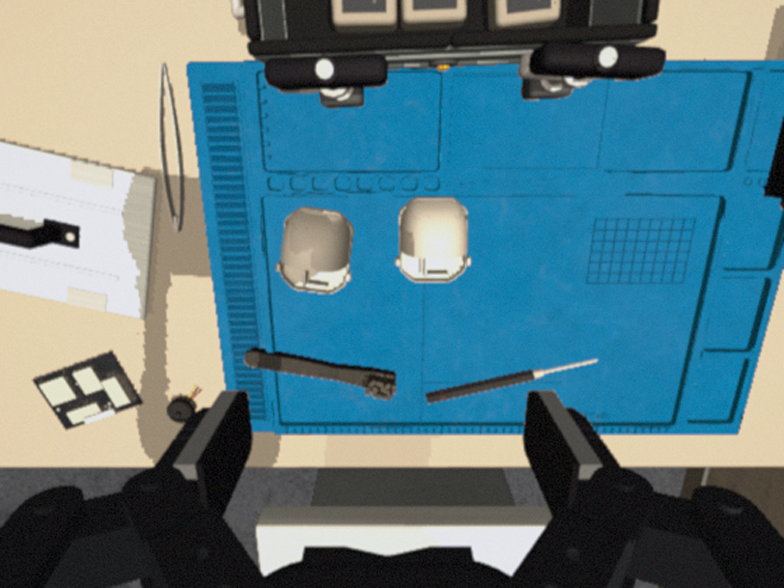

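The guards are at (433,240), yaw about 0, and (316,250), yaw about -7 degrees, both with the hood away from the robot. I take the right one first.

Emit:
{"method": "apply_moves", "body": {"deltas": [70, 16, 33, 40, 0, 70, 16, 33, 80, 0, 70, 16, 33, 120, 0, 70, 16, 33, 160, 0, 70, 16, 33, 195, 0, 70, 16, 33, 215, 0, 70, 16, 33, 215, 0, 70, 16, 33, 215, 0], "squeeze": 50}}

```text
clock: 20.0
position: [0.4444, -0.0038, 0.0312]
ee_rot: [-0.0, 1.0, -0.0, -0.002]
contact_force: [1.5, -0.5, 0.8]
width: 0.0701
gripper_force: 0.0
```

Emit:
{"method": "apply_moves", "body": {"deltas": [40, 0, 0, 0, 0, 40, 0, 0, 0, 0, 40, 0, 0, 0, 0, 40, 0, 0, 0, 0, 40, 0, 0, 0, 0, 40, 0, 0, -40, 0, 40, 0, 0, -80, 0, 40, 0, 0, -120, 0, 40, 0, 0, -120, 0, 40, 0, 0, -120, 0]}}

```text
clock: 20.83
position: [0.4464, -0.0041, 0.1558]
ee_rot: [0.001, 1.0, -0.0, 0.004]
contact_force: [0.1, 1.0, -0.8]
width: 0.0442
gripper_force: 51.2
```

Run:
```python
from h import *
s=tcp(); print(rel(.538,-.302,.045))
```

```text
t 20.83 tcp [ 0.4464 -0.0041  0.1558] yaw -0.04 w 44.2 gf 51.2 F [ 0.1  1.  -0.8]
[ 90.8 297.7 112. ]
```

Emit:
{"method": "apply_moves", "body": {"deltas": [40, 12, 39, 0, 0, 40, 24, 78, 0, 0, 40, 36, 117, 0, 0, 40, 48, 156, 0, 0, 40, 60, 195, 0, 0, 40, 72, 234, 0, 0, 40, 84, 273, 0, 0, 40, 91, 298, 0, 0, 40, 91, 298, 0, 0, 40, 91, 298, 0, 0, 40, 91, 298, 0, 0]}}

```text
clock: 21.75
position: [0.5338, -0.3006, 0.1509]
ee_rot: [-0.001, 1.0, -0.001, -0.001]
contact_force: [0.1, 0.5, -0.1]
width: 0.0443
gripper_force: 51.2
```

Run:
```python
from h import *
s=tcp(); p=look((("tray",.011),("guard_0_mid",.15))); print(rel(.538,-.302,.045)); save(p,"w9.png",None,1.2)
```

```text
t 21.75 tcp [ 0.5338 -0.3006  0.1509] yaw -0.07 w 44.3 gf 51.2 F [ 0.1  0.5 -0.1]
tray 0.93 [326. 212.] [ 0.5247 -0.3406]
[  3.6   1.9 107.1]
```

View pics/w9.png

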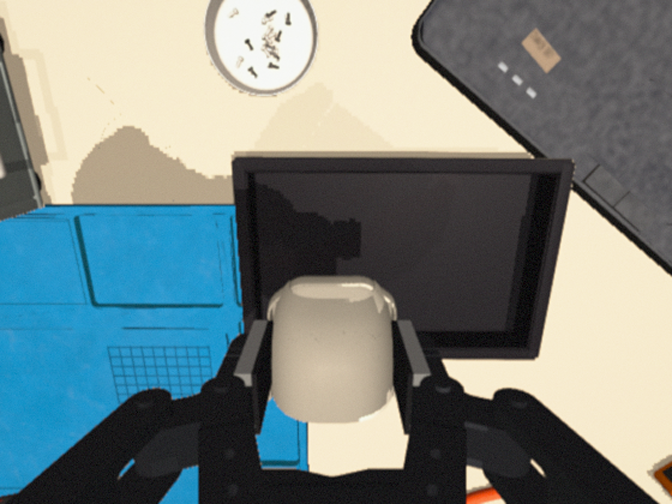

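The guard is held level over the tray, whose centre is at about (400,255). I'm lowering it.

Emit:
{"method": "apply_moves", "body": {"deltas": [40, 4, 2, 40, 0, 40, 4, 2, 75, 0, 40, 4, 2, 95, 0, 40, 4, 2, 106, 0, 40, 4, 2, 106, 0, 40, 4, 2, 106, 0, 60, 4, 2, 106, 0, 60, 4, 2, 106, 0, 60, 4, 2, 106, 0, 60, 4, 2, 106, 0]}}

```text
clock: 22.73
position: [0.5393, -0.304, 0.0469]
ee_rot: [0.0, 1.0, -0.0, 0.0]
contact_force: [0.9, 0.2, -0.3]
width: 0.06
gripper_force: 0.0
```

Emit:
{"method": "apply_moves", "body": {"deltas": [60, 0, 0, -30, 0, 60, 0, 0, -70, 0, 60, 0, 0, -110, 0, 60, 0, 0, -150, 0, 60, 0, 0, -180, 0, 60, 0, 0, -180, 0, 60, 0, 0, -180, 0]}}

```text
clock: 23.32
position: [0.54, -0.3046, 0.2291]
ee_rot: [0.002, 1.0, -0.0, 0.002]
contact_force: [-0.3, 0.0, -0.3]
width: 0.0601
gripper_force: 0.0
```

Run:
```python
from h import *
s=tcp(); p=look((("tray",.011),("guard_0_mid",.035))); save(p,"w10.png",None,1.2); print(rel(.44,.083,.15))
p=look((("guard_0_mid",.024),),"top");p=look((("guard_0_mid",.024),),"side")
```

```text
t 23.32 tcp [ 0.54   -0.3046  0.2291] yaw -0.05 w 60.1 gf 0.0 F [-0.3  0.  -0.3]
tray 0.63 [309. 196.] [ 0.5236 -0.3395]
[ -98.3 -386.1   75.6]
guard_0_mid 0.68 [204. 237.] [0.4406 0.087 ]
guard_0_mid 0.76 [262. 289.] [0.4344 0.0795]
guard_0_mid 0.54 [258. 204.] [ 0.6437 -0.2261]
```

Emit:
{"method": "apply_moves", "body": {"deltas": [60, -10, -39, 0, 0, 80, -20, -78, 0, 0, 80, -30, -117, 0, 0, 80, -40, -156, 0, 0, 80, -50, -195, 0, 0, 80, -60, -234, 0, 2, 80, -70, -273, 20, 4, 80, -80, -312, 40, 7, 80, -90, -350, 60, 7, 80, -99, -388, 80, 7, 80, -99, -388, 80, 7, 80, -99, -388, 80, 7]}}

```text
clock: 24.67
position: [0.4378, 0.0863, 0.1444]
ee_rot: [0.0, 0.998, -0.059, -0.003]
contact_force: [0.3, 0.2, -0.6]
width: 0.0801
gripper_force: 0.0
```

Emit:
{"method": "apply_moves", "body": {"deltas": [80, 0, 0, 40, 0, 80, 0, 0, 80, 0, 80, 0, 0, 105, 0, 80, 0, 0, 117, 0, 80, 0, 0, 117, 0, 40, 0, 0, 117, 0, 40, 0, 0, 117, 0, 40, 0, 0, 117, 0, 40, 0, 0, 117, 0, 40, 0, 0, 117, 0, 40, 0, 0, 117, 0, 40, 0, 0, 117, 0]}}

```text
clock: 25.67
position: [0.4421, 0.0837, 0.0312]
ee_rot: [0.0, 0.998, -0.061, 0.002]
contact_force: [-0.6, -2.3, 6.7]
width: 0.0445
gripper_force: 50.2
```

Emit:
{"method": "apply_moves", "body": {"deltas": [40, 0, 0, -40, 0, 40, 0, 0, -80, 0, 40, 0, 0, -120, -7, 40, 0, 0, -120, -7, 40, 0, 0, -120, -7]}}

```text
clock: 26.08
position: [0.4427, 0.0843, 0.1527]
ee_rot: [-0.0, 1.0, -0.001, 0.004]
contact_force: [0.4, -0.3, -1.1]
width: 0.0442
gripper_force: 51.2
```

Run:
```python
from h import *
s=tcp(); print(rel(.538,-.384,.047))
```

```text
t 26.08 tcp [0.4427 0.0843 0.1527] yaw -0.06 w 44.2 gf 51.2 F [ 0.4 -0.3 -1.1]
[ 95.  468.2 106.4]
```

View pics/w10.png

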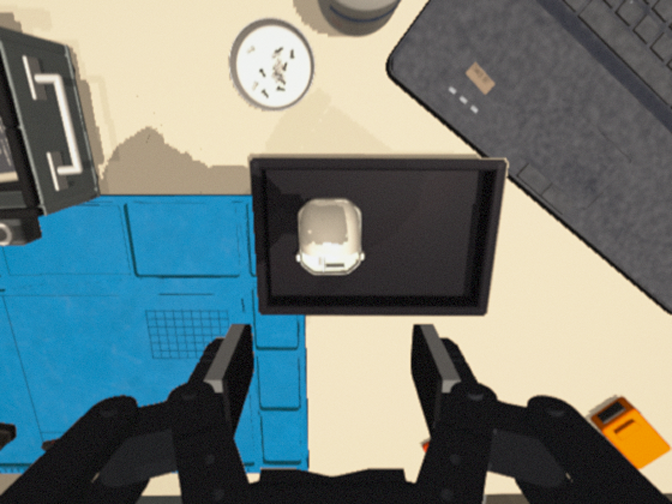

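The first guard sits in the tray at (330,237). Bringing the second.

Emit:
{"method": "apply_moves", "body": {"deltas": [40, 8, 39, -20, 0, 40, 16, 78, -20, 0, 40, 24, 117, -20, 0, 40, 32, 156, -20, 0, 40, 40, 195, -20, 0, 40, 48, 234, -20, 0, 40, 56, 273, -20, 0, 40, 64, 312, -20, 0, 40, 72, 351, -20, 0, 40, 80, 390, -20, 0, 40, 88, 429, -20, 0, 40, 95, 467, 0, 0]}}

```text
clock: 27.08
position: [0.5361, -0.3848, 0.152]
ee_rot: [0.002, 1.0, -0.001, 0.002]
contact_force: [1.1, -0.3, 0.9]
width: 0.0441
gripper_force: 51.2
```

Emit:
{"method": "apply_moves", "body": {"deltas": [40, 0, 0, 0, 0, 40, 0, 0, 30, 0, 40, 0, 0, 65, 0, 40, 0, 0, 90, 0, 40, 0, 0, 103, 0, 40, 0, 0, 103, 0, 40, 0, 0, 103, 0, 58, 0, 0, 103, 0, 58, 0, 0, 103, 0, 58, 0, 0, 103, 0, 58, 0, 0, 103, 0]}}

```text
clock: 28.0
position: [0.5352, -0.3816, 0.0483]
ee_rot: [0.001, 1.0, -0.0, 0.001]
contact_force: [1.1, 0.0, 0.4]
width: 0.0581
gripper_force: 0.0
```

Emit:
{"method": "apply_moves", "body": {"deltas": [58, 0, 0, -30, 0, 58, 0, 0, -70, 0, 58, 0, 0, -110, 0, 58, 0, 0, -150, 0, 58, 0, 0, -180, 0, 58, 0, 0, -180, 0, 58, 0, 0, -180, 0]}}

```text
clock: 28.58
position: [0.5356, -0.382, 0.2306]
ee_rot: [0.002, 1.0, -0.0, 0.002]
contact_force: [0.2, -0.5, -0.8]
width: 0.0581
gripper_force: 0.0
```

Run:
```python
from h import *
s=tcp(); p=look((("tray",.011),("guard_0_mid",.035))); save(p,"w11.png",None,1); print(rel(.36,.25,.32))
```

```text
t 28.58 tcp [ 0.5356 -0.382   0.2306] yaw -0.05 w 58.1 gf 0.0 F [ 0.2 -0.5 -0.8]
tray 0.65 [270. 193.] [ 0.5221 -0.3768]
tray 0.64 [238. 189.] [ 0.5265 -0.3431]
guard_0_mid 0.7 [274. 197.] [ 0.5252 -0.3804]
[-174.7 -630.6  -92.8]
```

View pics/w11.png

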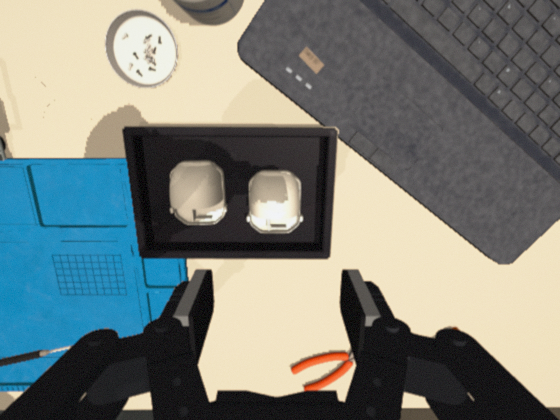

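Both guards sit flat in the tray at (198,192) and (274,202). Now the cover.

Emit:
{"method": "apply_moves", "body": {"deltas": [40, -5, -39, -20, -6.4, 40, -10, -78, -20, -12.8, 40, -15, -117, -20, -19.2, 40, -20, -156, -20, -25.6, 40, -25, -195, -20, -32, 40, -30, -234, -20, -38.5, 40, -35, -273, -20, -45, 40, -40, -312, -20, -51, 40, -45, -351, -20, -58, 40, -50, -390, -20, -64, 40, -55, -430, -20, -70, 40, -60, -470, -20, -77]}}

```text
clock: 29.73
position: [0.4735, 0.0905, 0.2454]
ee_rot: [-0.001, 0.781, 0.624, -0.001]
contact_force: [0.6, 0.7, 0.4]
width: 0.0403
gripper_force: 0.0
```

Emit:
{"method": "apply_moves", "body": {"deltas": [40, 36, -14, 0, 0, 40, 72, -28, 0, 0, 40, 108, -42, 0, 0, 40, 144, -56, 0, 0, 40, 180, -70, 0, 0, 40, 204, -79, 0, 0, 40, 204, -79, 0, 0, 40, 204, -79, 0, 0, 40, 204, -79, 0, 0]}}

```text
clock: 30.48
position: [0.4436, 0.3045, 0.2456]
ee_rot: [0.0, 0.783, 0.622, -0.002]
contact_force: [-0.2, -0.4, -0.3]
width: 0.0397
gripper_force: 0.0
```

Run:
```python
from h import *
s=tcp(); p=look((("cover_handle",.041),)); save(p,"w12.png",None,1.4); print(rel(.45,.312,.05))
look((("cover_handle",.041),),"top");look((("cover_handle",.041),),"side")
```

```text
t 30.48 tcp [0.4436 0.3045 0.2456] yaw 76.97 w 39.7 gf 0.0 F [-0.2 -0.4 -0.3]
cover_handle 0.79 [280. 173.] [0.4473 0.3141]
[  9.5   4.1 196.3]
cover_handle 0.77 [130. 233.] [0.4519 0.3143]
cover_handle 0.89 [206. 346.] [0.4475 0.3162]
```

View pics/w12.png

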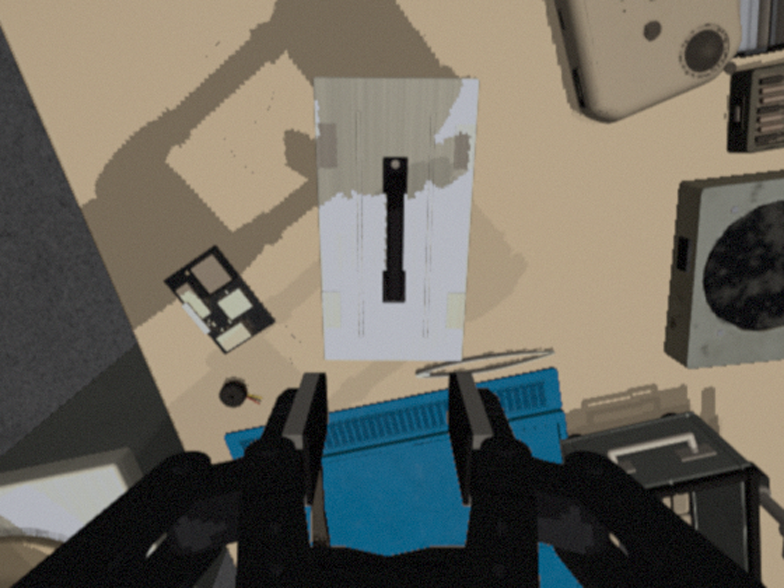

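Run:
```python
from h import *
p=get_image("wrist"); s=tcp()
print("plate",corners(p,[(315,77),(479,77),(464,360),(325,360)],.013))
t,b=[at(p,np.array(a)/1.4,.048)[:2] for a in((395,157),(394,303))]; print("handle",t.round(4),b.round(4),((t+b)/2).round(4),np.degrees(np.arctan2(*(t-b)[::-1])))
c=(t+b)/2; print(rel(*c,.05))
```

```text
t 30.83 tcp [0.4445 0.3046 0.2472] yaw 76.87 w 39.8 gf 0.0 F [0.2 0.3 0.3]
plate (array([0.4519, 0.3155]), array([0.2132, 0.1146]), 76.8)
handle [0.4638 0.3699] [0.4408 0.2723] [0.4523 0.3211] 76.73348720234861
[ 17.9   3.7 197.2]
```

Emit:
{"method": "apply_moves", "body": {"deltas": [40, 13.5, 4, 40, 0, 40, 13.5, 4, 80, 0, 40, 13.5, 4, 120, 0, 40, 13.5, 4, 160, 0, 40, 13.5, 4, 190, 0, 40, 13.5, 4, 206, 0, 40, 13.5, 4, 206, 0, 40, 13.5, 4, 206, 0], "squeeze": 90}}

```text
clock: 31.5
position: [0.4511, 0.3172, 0.0407]
ee_rot: [-0.0, 0.783, 0.622, -0.001]
contact_force: [1.1, 0.0, 0.4]
width: 0.0402
gripper_force: 0.0
```

Emit:
{"method": "apply_moves", "body": {"deltas": [5, 0, 0, 0, 0, 5, 0, 0, 0, 0, 5, 0, 0, 0, 0, 5, 0, 0, 0, 0, 5, 0, 0, 0, 0, 5, 0, 0, 0, 0]}}

```text
clock: 32.0
position: [0.4523, 0.3183, 0.0433]
ee_rot: [0.0, 0.783, 0.622, 0.002]
contact_force: [-0.7, 0.3, 8.0]
width: 0.0104
gripper_force: 88.5
```

Run:
```python
from h import *
tcp()
```

```text
t 32.0 tcp [0.4523 0.3183 0.0433] yaw 76.94 w 10.4 gf 88.5 F [-0.7  0.3  8. ]
```

Emit:
{"method": "apply_moves", "body": {"deltas": [5, 0, 0, -20, 0, 5, 0, 0, -50, 0, 5, 0, 0, -85, 0, 5, 0, 0, -120, -5, 5, 0, 0, -155, -10, 5, 0, 0, -180, -15.3, 5, 0, 0, -180, -15.3, 5, 0, 0, -180, -15.3, 5, 0, 0, -180, -15.3]}}

```text
clock: 32.75
position: [0.4501, 0.317, 0.2201]
ee_rot: [-0.0, 0.693, 0.72, -0.001]
contact_force: [-0.1, -0.3, -2.0]
width: 0.0101
gripper_force: 88.6
```

Emit:
{"method": "apply_moves", "body": {"deltas": [5, -30, -1, 0, 0, 5, -65, -3, 0, 0, 5, -100, -4, 0, 0, 5, -135, -6, 0, 0, 5, -170, -7, 0, 0, 5, -205, -9, 0, 0, 5, -240, -11, 0, 0, 5, -275, -12, 0, 0, 5, -305, -13, 0, 0, 5, -321, -14, 0, 0, 5, -321, -14, 0, 0, 5, -321, -14, 0, 0]}}

```text
clock: 33.75
position: [0.4486, -0.004, 0.2193]
ee_rot: [-0.002, 0.694, 0.72, -0.001]
contact_force: [-0.8, 0.0, -2.5]
width: 0.0099
gripper_force: 88.6
```

Emit:
{"method": "apply_moves", "body": {"deltas": [5, -1, 25, 0, 0, 5, -2, 55, 0, 0, 5, -3, 85, 0, 0, 5, -4, 115, 0, 0, 5, -5, 140, 0, 0, 5, -6, 155, 0, 0, 5, -6, 160, 0, 0, 5, -6, 160, 0, 0, 5, -6, 160, 0, 0, 5, -6, 160, 0, 0]}}

```text
clock: 34.58
position: [0.6082, -0.0026, 0.2207]
ee_rot: [-0.001, 0.693, 0.721, -0.001]
contact_force: [-0.4, -0.9, -2.7]
width: 0.0102
gripper_force: 88.7
```

Run:
```python
from h import *
s=tcp(); p=look((("cover_handle",.227),("case",.01))); save(p,"w13.png",None,1.4)
np.save("w13.npy",np.r_[p["position"],p["orientation"]])
look((("knob_fl_wing",.125),("knob_fr_wing",.125),("cover_handle",.22)),"side")
```

```text
t 34.58 tcp [ 0.6082 -0.0026  0.2207] yaw 92.28 w 10.2 gf 88.7 F [-0.4 -0.9 -2.7]
cover_handle 0.62 [274. 306.] [6.056e-01 1.000e-04]
knob_fl_wing 0.52 [236. 246.] [0.5333 0.0582]
knob_fl_wing 0.26 [259. 200.] [ 0.5832 -0.1415]
knob_fr_wing 0.62 [256. 221.] [ 0.5394 -0.0566]
cover_handle 0.62 [225. 198.] [ 0.6094 -0.0062]
```

View pics/w13.png

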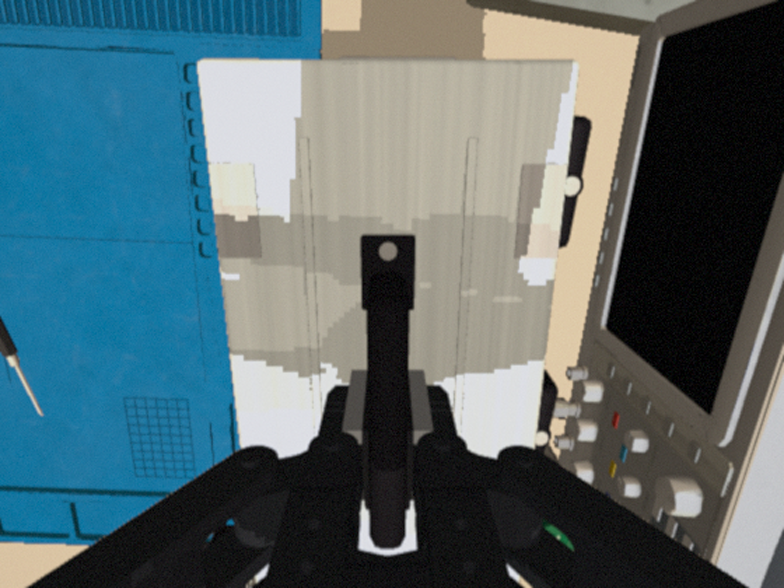

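Run:
```python
from h import *
p=get_image("wrist"); s=tcp()
z=.190
f=lambda a,z:at(p,np.array(a)/1.4,z)[:2].round(4)
tl,tr,bl,br=f((198,60),z),f((578,60),z),f((240,450),z),f((537,437),z)
print(tl,tr,bl,br, "width",np.hypot(*(tr-tl)))
e=(tl+tr)/2; a=np.arctan2(*(tl-bl)[::-1]); a2=np.arctan2(*(tr-br)[::-1]); aw=np.arctan2(*(tr-tl)[::-1]); print(np.degrees([a,a2,aw]))
a=(a+a2)/2; print("cover centre",(e-.107*np.array([np.cos(a),np.sin(a)])).round(4))
print("handle end",f((388,251),.225)," wings",f((572,186),.138),f((543,437),.138))
```

```text
t 34.98 tcp [ 0.6097 -0.0035  0.2215] yaw 92.24 w 10.3 gf 88.7 F [ 0.8 -1.2 -2.8]
[0.5487 0.0975] [0.6604 0.1018] [ 0.553  -0.0382] [ 0.6664 -0.028 ] width 0.11178273569742335
[91.81495535 92.64661123  2.2045681 ]
cover centre [ 0.6087 -0.0073]
handle end [0.6064 0.0505]  wings [0.6843 0.0612] [ 0.6898 -0.0634]
```

Emit:
{"method": "apply_moves", "body": {"deltas": [5, 4, 3.5, 30, -0.2, 5, 4, 3.5, 55, -0.2, 5, 4, 3.5, 70, -0.2, 5, 4, 3.5, 78, -0.2, 5, 4, 3.5, 78, -0.2, 5, 4, 3.5, 78, -0.2, 5, 4, 3.5, 78, -0.2]}}

```text
clock: 35.57
position: [0.6144, 0.0005, 0.1445]
ee_rot: [0.001, 0.692, 0.722, 0.001]
contact_force: [-0.5, -0.2, -3.1]
width: 0.0103
gripper_force: 88.6
```

Emit:
{"method": "apply_moves", "body": {"deltas": [5, 0, 0, 3, 0, 5, 0, 0, 6, 0, 5, 0, 0, 9, 0, 5, 0, 0, 11, 0, 5, 0, 0, 11, 0, 5, 0, 0, 11, 0]}}

```text
clock: 36.07
position: [0.6131, 0.0007, 0.132]
ee_rot: [-0.0, 0.692, 0.722, -0.0]
contact_force: [-0.2, -1.0, -3.8]
width: 0.01
gripper_force: 88.7
```

Run:
```python
from h import *
s=tcp(); print(s["moment"])
```

```text
t 36.07 tcp [0.6131 0.0007 0.132 ] yaw 92.45 w 10.0 gf 88.7 F [-0.2 -1.  -3.8]
[-0.01374797  0.01440052 -0.01930072]
```

Emit:
{"method": "apply_moves", "body": {"deltas": [5, 0, 0, 1.5, 0, 5, 0, 0, 3, 0, 5, 0, 0, 4, 0, 5, 0, 0, 4, 0, 5, 0, 0, 4, 0]}}

```text
clock: 36.48
position: [0.6132, 0.0007, 0.128]
ee_rot: [-0.0, 0.692, 0.722, -0.0]
contact_force: [0.5, -0.0, -2.6]
width: 0.0101
gripper_force: 88.7
```

Run:
```python
from h import *
s=tcp(); print(s["moment"])
```

```text
t 36.48 tcp [0.6132 0.0007 0.128 ] yaw 92.45 w 10.1 gf 88.7 F [ 0.5 -0.  -2.6]
[ 0.00105973  0.01296572 -0.00181101]
```

No resistance, so the step is going into the mouth. I'll lower the rest of the way and feel for the seat.

Emit:
{"method": "apply_moves", "body": {"deltas": [5, 0, 0, 1, 0, 5, 0, 0, 2, 0, 5, 0, 0, 3, 0, 5, 0, 0, 4, 0, 5, 0, 0, 4, 0, 5, 0, 0, 4, 0]}}

```text
clock: 36.98
position: [0.6133, 0.0007, 0.1248]
ee_rot: [0.0, 0.692, 0.722, 0.0]
contact_force: [-1.7, 1.2, 2.6]
width: 0.0103
gripper_force: 89.5
```

Run:
```python
from h import *
s=tcp(); print(s["moment"])
```

```text
t 36.98 tcp [0.6133 0.0007 0.1248] yaw 92.45 w 10.3 gf 89.5 F [-1.7  1.2  2.6]
[ 0.03792463  0.28219905 -0.02814394]
```

Emit:
{"method": "apply_moves", "body": {"deltas": [35, 0, 0, 0, 0, 35, 0, 0, 0, 0, 35, 0, 0, 0, 0, 35, 0, 0, 0, 0, 35, 0, 0, -20, 0, 35, 0, 0, -55, 0, 35, 0, 0, -90, 0, 35, 0, 0, -120, 0, 35, 0, 0, -120, 0, 35, 0, 0, -120, 0, 35, 0, 0, -120, 0]}}

```text
clock: 37.9
position: [0.6128, 0.0008, 0.2435]
ee_rot: [-0.0, 0.692, 0.722, -0.0]
contact_force: [-0.1, -0.0, -1.0]
width: 0.0351
gripper_force: 0.0
```

Run:
```python
from h import *
s=tcp(); p=look((("cover_handle",.123),("knob_fl_wing",.125),("knob_fr_wing",.125),("knob_br_wing",.125),("knob_bl_wing",.125)))
look((("cover_handle",.123),),"top");look((("cover_handle",.123),),"side")
# white dots on wings (top .138)
hsv=cv2.cvtColor(p["frame"],cv2.COLOR_RGB2HSV)
for n,w in dict(fl=(.538,.057),fr=(.543,-.067),bl=(.682,.061),br=(.687,-.063)).items():
    u=proj(p,(*w,.138)); print(n,u.round(0))
    x,y=np.round(u).astype(int); 
    if 15<x<545 and 15<y<405:
        g=p["frame"][y-20:y+21,max(x-20,0):x+21].mean(2); dark=cv2.erode(cv2.dilate((g<60).astype(np.uint8),np.ones((7,7))),np.ones((7,7))); m=((g>150)&(dark>0)).astype(np.uint8)
        nn,l,st,ce=cv2.connectedComponentsWithStats(m)
        for i in range(1,nn):
            if st[i,4]>8: print("  dot",st[i,4],at(p,ce[i]+[max(x-20,0),y-20],.138)[:2].round(4))
```

```text
t 37.9 tcp [0.6128 0.0008 0.2435] yaw 92.45 w 35.1 gf 0.0 F [-0.1 -0.  -1. ]
cover_handle 0.9 [276. 213.] [ 6.108e-01 -1.000e-04]
knob_fl_wing 0.84 [172. 131.] [0.5365 0.057 ]
knob_fr_wing 0.77 [189. 288.] [ 0.543  -0.0671]
knob_br_wing 0.8 [366. 290.] [ 0.6861 -0.0626]
knob_bl_wing 0.97 [380. 133.] [0.6806 0.0617]
cover_handle 0.85 [232. 178.] [ 0.6122 -0.0102]
cover_handle 0.93 [227. 223.] [ 0.6092 -0.0068]
cover_handle 0.45 [195. 228.] [0.6746 0.0593]
fl [169. 133.]
  dot 16 [0.5511 0.0599]
fr [184. 297.]
bl [388. 137.]
br [371. 300.]
```

Emit:
{"method": "apply_moves", "body": {"deltas": [35, 20, -25, 20, 0, 35, 40, -50, 40, 0, 35, 58.5, -72.4, 60, 0, 35, 58.5, -72.4, 80, 0, 35, 58.5, -72.4, 100, 0, 35, 58.5, -72.4, 109.5, 0, 35, 58.5, -72.4, 109.5, 0, 35, 58.5, -72.4, 109.5, 0], "squeeze": 50}}

```text
clock: 39.07
position: [0.5388, 0.0559, 0.1347]
ee_rot: [-0.0, 0.692, 0.722, -0.0]
contact_force: [1.1, -0.7, -0.5]
width: 0.0349
gripper_force: 0.0
```

Emit:
{"method": "apply_moves", "body": {"deltas": [5, 0, 0, 0, 0, 5, 0, 0, 0, 0, 5, 0, 0, 0, 0, 5, 0, 0, 0, 0]}}

```text
clock: 39.4
position: [0.5386, 0.0558, 0.136]
ee_rot: [0.001, 0.692, 0.722, 0.0]
contact_force: [-2.9, 0.3, 6.2]
width: 0.0108
gripper_force: 50.5
```

Run:
```python
from h import *
s=tcp(); print(s["moment"])
```

```text
t 39.4 tcp [0.5386 0.0558 0.136 ] yaw 92.43 w 10.8 gf 50.5 F [-2.9  0.3  6.2]
[-0.10910721  0.46390441 -0.13591969]
```

Emit:
{"method": "apply_moves", "body": {"deltas": [5, 0, 0, 0, 6, 5, 0, 0, 0, 12, 5, 0, 0, 0, 18, 5, 0, 0, 0, 24, 5, 0, 0, 0, 30, 5, 0, 0, 0, 36, 5, 0, 0, 0, 42, 5, 0, 0, 0, 46, 5, 0, 0, 0, 46, 5, 0, 0, 0, 46]}}

```text
clock: 40.23
position: [0.5378, 0.0561, 0.136]
ee_rot: [-0.0, 0.919, 0.394, -0.0]
contact_force: [-4.8, 0.1, 6.7]
width: 0.0108
gripper_force: 50.7
```

Run:
```python
from h import *
s=tcp(); print(s["moment"])
```

```text
t 40.23 tcp [0.5378 0.0561 0.136 ] yaw 46.42 w 10.8 gf 50.7 F [-4.8  0.1  6.7]
[ 0.02960277  0.65445798 -0.11711314]
```

Emit:
{"method": "apply_moves", "body": {"deltas": [35, 0, 0, 0, 0, 35, 0, 0, 0, 0, 35, 0, 0, 0, 0, 35, 0, 0, -20, 0, 35, 0, 0, -38, 0, 35, 2, 25, -38, -7, 35, 5, 55, -38, -14, 35, 8, 85, -38, -21, 35, 11, 115, -38, -28, 35, 14, 145, -38, -35, 35, 16, 175, -38, -42, 35, 17.4, 189, -38, -46]}}

```text
clock: 41.23
position: [0.6907, -0.0645, 0.172]
ee_rot: [0.002, 0.69, 0.723, 0.0]
contact_force: [0.4, 0.5, 0.8]
width: 0.0348
gripper_force: 0.0
```

Emit:
{"method": "apply_moves", "body": {"deltas": [35, 0, 0, 0, 0, 35, 0, 0, 0, 0, 35, 0, 0, 15, 0, 35, 0, 0, 30, 0, 35, 0, 0, 38, 0, 35, 0, 0, 38, 0, 35, 0, 0, 38, 0]}}

```text
clock: 41.82
position: [0.6866, -0.0608, 0.1345]
ee_rot: [-0.0, 0.692, 0.722, -0.0]
contact_force: [0.3, 1.1, 1.1]
width: 0.0348
gripper_force: 0.0
```

Emit:
{"method": "apply_moves", "body": {"deltas": [5, 0, 0, 0, 0, 5, 0, 0, 0, 0, 5, 0, 0, 0, 0, 5, 0, 0, 0, 0]}}

```text
clock: 42.15
position: [0.6872, -0.0613, 0.1359]
ee_rot: [0.0, 0.692, 0.722, 0.0]
contact_force: [-2.7, 0.1, 5.2]
width: 0.0106
gripper_force: 50.1
```

Run:
```python
from h import *
s=tcp(); print(s["moment"])
```

```text
t 42.15 tcp [ 0.6872 -0.0613  0.1359] yaw 92.45 w 10.6 gf 50.1 F [-2.7  0.1  5.2]
[ 0.11994528  0.41511669 -0.06671047]
```

Emit:
{"method": "apply_moves", "body": {"deltas": [5, 0, 0, 0, 6, 5, 0, 0, 0, 12, 5, 0, 0, 0, 18, 5, 0, 0, 0, 24, 5, 0, 0, 0, 30, 5, 0, 0, 0, 36, 5, 0, 0, 0, 42, 5, 0, 0, 0, 46, 5, 0, 0, 0, 46, 5, 0, 0, 0, 46]}}

```text
clock: 42.98
position: [0.6871, -0.0616, 0.136]
ee_rot: [0.0, 0.919, 0.394, -0.0]
contact_force: [-3.6, 0.8, 5.3]
width: 0.0108
gripper_force: 49.6
```

Emit:
{"method": "apply_moves", "body": {"deltas": [35, 0, 0, 0, 0, 35, 0, 0, 0, 0, 35, 0, 0, 0, 0, 35, 0, 0, -20, 0, 35, 0, 0, -38, 0, 35, -15, -15, -38, -7, 35, -35, -34, -38, -14, 35, -55, -53, -38, -21, 35, -75, -72, -38, -28, 35, -95, -91, -38, -35, 35, -104, -99.7, -38, -42, 35, -104, -99.7, -38, -46]}}

```text
clock: 43.98
position: [0.5401, -0.068, 0.1726]
ee_rot: [-0.001, 0.69, 0.724, -0.001]
contact_force: [0.8, 0.3, -0.4]
width: 0.0352
gripper_force: 0.0
```

Emit:
{"method": "apply_moves", "body": {"deltas": [35, 0, 0, 0, 0, 35, 0, 0, 0, 0, 35, 0, 0, 15, 0, 35, 0, 0, 30, 0, 35, 0, 0, 38, 0, 35, 0, 0, 38, 0, 35, 0, 0, 38, 0]}}

```text
clock: 44.57
position: [0.5438, -0.0682, 0.1342]
ee_rot: [-0.0, 0.692, 0.722, -0.0]
contact_force: [0.1, -0.4, 0.2]
width: 0.0354
gripper_force: 0.0
```

Emit:
{"method": "apply_moves", "body": {"deltas": [5, 0, 0, 0, 0, 5, 0, 0, 0, 0, 5, 0, 0, 0, 0, 5, 0, 0, 0, 0]}}

```text
clock: 44.9
position: [0.5434, -0.0684, 0.1355]
ee_rot: [0.0, 0.692, 0.722, -0.0]
contact_force: [-2.8, -0.6, 4.0]
width: 0.0104
gripper_force: 50.7
```

Run:
```python
from h import *
s=tcp(); print(s["moment"])
```

```text
t 44.9 tcp [ 0.5434 -0.0684  0.1355] yaw 92.44 w 10.4 gf 50.7 F [-2.8 -0.6  4. ]
[-0.07986257  0.47541121 -0.06897322]
```

Emit:
{"method": "apply_moves", "body": {"deltas": [5, 0, 0, 0, 6, 5, 0, 0, 0, 12, 5, 0, 0, 0, 18, 5, 0, 0, 0, 24, 5, 0, 0, 0, 30, 5, 0, 0, 0, 36, 5, 0, 0, 0, 42, 5, 0, 0, 0, 46, 5, 0, 0, 0, 46, 5, 0, 0, 0, 46]}}

```text
clock: 45.73
position: [0.5423, -0.068, 0.1354]
ee_rot: [-0.0, 0.919, 0.394, -0.001]
contact_force: [-5.3, -0.0, 5.6]
width: 0.0108
gripper_force: 51.0
```

Emit:
{"method": "apply_moves", "body": {"deltas": [35, 0, 0, 0, 0, 35, 0, 0, 0, 0, 35, 0, 0, 0, 0, 35, 0, 0, -20, 0, 35, 0, 0, -38, 0, 55, 30, 2, -38, 0, 55, 65, 4, -38, 0, 55, 100, 6, -38, 0, 55, 135, 8, -38, -2, 55, 165, 9, -38, -3.6, 55, 190, 10.7, -38, -3.6, 55, 190, 10.7, -38, -3.6]}}

```text
clock: 46.73
position: [0.6862, 0.0659, 0.1719]
ee_rot: [-0.0, 0.905, 0.424, 0.002]
contact_force: [0.7, 0.2, 0.9]
width: 0.0548
gripper_force: 0.0
```

Run:
```python
from h import *
s=tcp(); print(s["moment"], rel(.6818,.0621,.134))
p=look((("knob_bl_wing",.125),("knob_br_wing",.125)))
```

```text
t 46.73 tcp [0.6862 0.0659 0.1719] yaw 50.22 w 54.8 gf 0.0 F [0.7 0.2 0.9]
[-0.0183191  -0.02924611 -0.03603362] [-5.9 -1.  37.8]
knob_bl_wing 0.59 [276. 262.] [0.6815 0.0623]
knob_br_wing 0.9 [402. 392.] [ 0.6846 -0.0599]
```

Emit:
{"method": "apply_moves", "body": {"deltas": [55, 0, 0, 0, 0, 55, 0, 0, 0, 0, 55, 0, 0, 15, 0, 55, 0, 0, 30, 0, 55, 0, 0, 38, 0, 55, 0, 0, 38, 0, 55, 0, 0, 38, 0]}}

```text
clock: 47.47
position: [0.6818, 0.0616, 0.1345]
ee_rot: [-0.0, 0.906, 0.423, -0.0]
contact_force: [0.8, 0.7, 0.6]
width: 0.0547
gripper_force: 0.0
```

Emit:
{"method": "apply_moves", "body": {"deltas": [5, 0, 0, 0, 0, 5, 0, 0, 0, 0, 5, 0, 0, 0, 0, 5, 0, 0, 0, 0, 5, 0, 0, 0, 0, 5, 0, 0, 0, 0, 5, 0, 0, 0, 0, 5, 0, 0, 0, 0]}}

```text
clock: 48.13
position: [0.6824, 0.0624, 0.1359]
ee_rot: [0.0, 0.906, 0.423, 0.001]
contact_force: [-2.3, 0.3, 5.2]
width: 0.0108
gripper_force: 50.7
```

Run:
```python
from h import *
s=tcp(); print(s["moment"])
```

```text
t 48.13 tcp [0.6824 0.0624 0.1359] yaw 50.06 w 10.8 gf 50.7 F [-2.3  0.3  5.2]
[0.1138885  0.32227374 0.06813342]
```

Emit:
{"method": "apply_moves", "body": {"deltas": [5, 0, 0, 0, 2, 5, 0, 0, 0, 4, 5, 0, 0, 0, 4, 5, 0, 0, 0, 4]}}

```text
clock: 48.47
position: [0.6824, 0.0624, 0.136]
ee_rot: [0.0, 0.92, 0.391, 0.001]
contact_force: [-2.5, 0.6, 5.8]
width: 0.0106
gripper_force: 50.8
```

Emit:
{"method": "apply_moves", "body": {"deltas": [35, 0, 0, 0, 0, 35, 0, 0, 0, 0, 35, 0, 0, 0, 0, 35, 0, 0, -20, 0, 35, 0, 0, -38, 0, 35, -20, -19, -38, 0, 35, -45, -43, -38, 0, 35, -70, -67, -38, 0, 35, -95, -91, -38, 0, 35, -104, -99.5, -38, 0, 35, -104, -99.5, -38, 0, 35, -104, -99.5, -38, 0]}}

```text
clock: 49.47
position: [0.5385, 0.0562, 0.173]
ee_rot: [0.0, 0.92, 0.391, 0.001]
contact_force: [0.3, -0.4, -0.2]
width: 0.0351
gripper_force: 0.0
```

Emit:
{"method": "apply_moves", "body": {"deltas": [35, 0, 0, 15, 0, 35, 0, 0, 30, 0, 35, 0, 0, 38, 0, 35, 0, 0, 38, 0, 35, 0, 0, 38, 0, 5, 0, 0, 38, 0, 5, 0, 0, 38, 0, 5, 0, 0, 38, 0, 5, 0, 0, 38, 0]}}

```text
clock: 50.22
position: [0.5386, 0.0569, 0.1355]
ee_rot: [-0.0, 0.92, 0.391, 0.001]
contact_force: [-0.4, 3.4, 2.9]
width: 0.011
gripper_force: 50.2
```

Run:
```python
from h import *
s=tcp(); print(s["moment"],s["qpos"])
```

```text
t 50.22 tcp [0.5386 0.0569 0.1355] yaw 46.04 w 11.0 gf 50.2 F [-0.4  3.4  2.9]
[0.4709796  0.24230067 0.09271147] [-2.38926507e-02  3.14010539e-01  1.75048368e+00  1.28235132e-03
  1.07592919e+00  7.42686894e-01]
```

Emit:
{"method": "apply_moves", "body": {"deltas": [5, 0, 0, 0, 6, 5, 0, 0, 0, 12, 5, 0, 0, 0, 18, 5, 0, 0, 0, 24, 5, 0, 0, 0, 30, 5, 0, 0, 0, 36, 5, 0, 0, 0, 41, 5, 0, 0, 0, 44, 5, 0, 0, 0, 44, 5, 0, 0, 0, 44]}}

```text
clock: 51.05
position: [0.5385, 0.0569, 0.1356]
ee_rot: [-0.0, 1.0, 0.019, 0.001]
contact_force: [-2.3, 3.0, 5.6]
width: 0.011
gripper_force: 50.7
```

Run:
```python
from h import *
s=tcp(); print(s["moment"])
```

```text
t 51.05 tcp [0.5385 0.0569 0.1356] yaw 2.15 w 11.0 gf 50.7 F [-2.3  3.   5.6]
[0.62055414 0.21137581 0.28299672]
```

Emit:
{"method": "apply_moves", "body": {"deltas": [35, 0, 0, 0, 0, 35, 0, 0, 0, 0, 35, 0, 0, 0, 0, 35, 0, 0, -20, 0, 35, 0, 0, -38, 0, 35, 20, 18, -38, -7, 35, 45, 38, -38, -14, 35, 70, 60, -38, -21, 35, 95, 81, -38, -28, 35, 120, 103, -38, -35, 35, 140, 120, -38, -42, 35, 144, 123.3, -38, -44]}}

```text
clock: 52.05
position: [0.6904, -0.066, 0.1716]
ee_rot: [0.002, 0.92, 0.392, 0.001]
contact_force: [-0.4, 0.2, 0.4]
width: 0.0347
gripper_force: 0.0
```

Emit:
{"method": "apply_moves", "body": {"deltas": [35, 0, 0, 0, 0, 35, 0, 0, 0, 0, 35, 0, 0, 15, 0, 35, 0, 0, 30, 0, 35, 0, 0, 38, 0, 35, 0, 0, 38, 0, 35, 0, 0, 38, 0, 5, 0, 0, 38, 0, 5, 0, 0, 38, 0, 5, 0, 0, 38, 0, 5, 0, 0, 38, 0]}}

```text
clock: 52.97
position: [0.6871, -0.0615, 0.136]
ee_rot: [0.0, 0.92, 0.391, 0.001]
contact_force: [-1.1, 1.6, 4.0]
width: 0.0108
gripper_force: 49.9
```

Emit:
{"method": "apply_moves", "body": {"deltas": [5, 0, 0, 0, 6, 5, 0, 0, 0, 12, 5, 0, 0, 0, 18, 5, 0, 0, 0, 24, 5, 0, 0, 0, 30, 5, 0, 0, 0, 36, 5, 0, 0, 0, 41, 5, 0, 0, 0, 44, 5, 0, 0, 0, 44, 5, 0, 0, 0, 44]}}

```text
clock: 53.8
position: [0.6871, -0.0615, 0.1361]
ee_rot: [-0.0, 1.0, 0.018, 0.001]
contact_force: [-0.7, 2.0, 5.3]
width: 0.0113
gripper_force: 50.3
```

Run:
```python
from h import *
s=tcp(); print(s["moment"])
```

```text
t 53.8 tcp [ 0.6871 -0.0615  0.1361] yaw 2.12 w 11.3 gf 50.3 F [-0.7  2.   5.3]
[0.23084801 0.30758735 0.1375897 ]
```

Emit:
{"method": "apply_moves", "body": {"deltas": [35, 0, 0, 0, 0, 35, 0, 0, 0, 0, 35, 0, 0, 0, 0, 35, 0, 0, -20, 0, 35, 0, 0, -38, 0, 35, -20, 0, -38, -7, 35, -45, 0, -38, -14, 35, -70, 0, -38, -21, 35, -95, 0, -38, -28, 35, -120, 0, -38, -35, 35, -140, 1, -38, -42, 35, -143.8, 1.5, -38, -44]}}

```text
clock: 54.8
position: [0.5389, -0.0682, 0.1724]
ee_rot: [-0.001, 0.919, 0.393, -0.002]
contact_force: [-0.6, 0.5, -0.6]
width: 0.0347
gripper_force: 0.0
```

Emit:
{"method": "apply_moves", "body": {"deltas": [35, 0, 0, 0, 0, 35, 0, 0, 0, 0, 35, 0, 0, 15, 0, 35, 0, 0, 30, 0, 35, 0, 0, 38, 0, 35, 0, 0, 38, 0, 35, 0, 0, 38, 0, 5, 0, 0, 38, 0, 5, 0, 0, 38, 0, 5, 0, 0, 38, 0, 5, 0, 0, 38, 0]}}

```text
clock: 55.72
position: [0.5427, -0.0675, 0.1355]
ee_rot: [-0.001, 0.92, 0.391, 0.0]
contact_force: [-2.7, 4.8, 4.3]
width: 0.0104
gripper_force: 50.5
```

Emit:
{"method": "apply_moves", "body": {"deltas": [5, 0, 0, 0, 6, 5, 0, 0, 0, 12, 5, 0, 0, 0, 18, 5, 0, 0, 0, 24, 5, 0, 0, 0, 30, 5, 0, 0, 0, 36, 5, 0, 0, 0, 41, 5, 0, 0, 0, 44, 5, 0, 0, 0, 44, 5, 0, 0, 0, 44]}}

```text
clock: 56.55
position: [0.5425, -0.067, 0.1355]
ee_rot: [-0.001, 1.0, 0.018, -0.0]
contact_force: [-3.1, 4.9, 5.9]
width: 0.0107
gripper_force: 50.6
```

Run:
```python
from h import *
s=tcp(); print(s["moment"])
```

```text
t 56.55 tcp [ 0.5425 -0.067   0.1355] yaw 2.05 w 10.7 gf 50.6 F [-3.1  4.9  5.9]
[0.83055505 0.38120369 0.09294276]
```

Emit:
{"method": "apply_moves", "body": {"deltas": [35, 0, 0, 0, 0, 35, 0, 0, 0, 0, 35, 0, 0, 0, 0, 35, 0, 0, -20, 0, 35, 0, 0, -38, 0, 35, 20, -18, -38, -7, 35, 45, -38, -38, -14, 35, 70, -60, -38, -21, 35, 95, -81, -38, -28, 35, 120, -103, -38, -35, 35, 140, -120, -38, -42, 35, 144, -125, -38, -44]}}

```text
clock: 57.55
position: [0.6862, 0.0643, 0.172]
ee_rot: [0.0, 0.919, 0.394, 0.002]
contact_force: [0.5, -0.2, 0.3]
width: 0.0353
gripper_force: 0.0
```

Emit:
{"method": "apply_moves", "body": {"deltas": [35, 0, 0, 0, 0, 35, 0, 0, 0, 0, 35, 0, 0, 15, 0, 35, 0, 0, 30, 0, 35, 0, 0, 38, 0, 35, 0, 0, 38, 0, 35, 0, 0, 38, 0, 5, 0, 0, 38, 0, 5, 0, 0, 38, 0, 5, 0, 0, 38, 0, 5, 0, 0, 38, 0]}}

```text
clock: 58.47
position: [0.6822, 0.0621, 0.136]
ee_rot: [-0.0, 0.92, 0.391, 0.0]
contact_force: [-3.4, 1.4, 6.0]
width: 0.0113
gripper_force: 50.6
```

Emit:
{"method": "apply_moves", "body": {"deltas": [5, 0, 0, 0, 6, 5, 0, 0, 0, 12, 5, 0, 0, 0, 18, 5, 0, 0, 0, 24, 5, 0, 0, 0, 30, 5, 0, 0, 0, 36, 5, 0, 0, 0, 41, 5, 0, 0, 0, 44, 5, 0, 0, 0, 44, 5, 0, 0, 0, 44]}}

```text
clock: 59.3
position: [0.682, 0.0624, 0.136]
ee_rot: [-0.0, 1.0, 0.018, 0.0]
contact_force: [-3.5, 2.5, 5.9]
width: 0.0113
gripper_force: 50.7
```

Emit:
{"method": "apply_moves", "body": {"deltas": [35, 0, 0, 0, 0, 35, 0, 0, 0, 0, 35, 0, 0, 0, 0, 35, 0, 0, -20, 0, 35, 0, 0, -45, 0, 35, -20, 17, -75, 0, 35, -45, 38, -110, 0, 35, -70, 60, -120, 0, 35, -95, 62, -120, 0, 35, -95, 62, -120, 0, 35, -95, 62, -120, 0, 35, -95, 62, -120, 0]}}

```text
clock: 60.3
position: [0.5903, -0.0038, 0.2546]
ee_rot: [0.0, 1.0, 0.018, 0.001]
contact_force: [0.7, -0.2, 0.4]
width: 0.0348
gripper_force: 0.0
```

Run:
```python
from h import *
s=tcp(); print(s["moment"])
p=look((("cover_handle",.12),("knob_fl_wing",.125),("knob_br_wing",.125)))
# wing directions: dark blobs around each wing at top height
g=p["frame"].max(2)
cov=at
for n,w in dict(fl=(.538,.0563),fr=(.543,-.068),bl=(.682,.0622),br=(.687,-.0615)).items():
    m=np.zeros((121,121),np.uint8)
    for i in range(121):
        for j in range(121):
            u=np.round(proj(p,(w[0]+(i-60)/1500,w[1]+(j-60)/1500,.138))).astype(int)
            if 0<=u[0]<560 and 0<=u[1]<420: m[i,j]=g[u[1],u[0]]<50
    nn,l,st,ce=cv2.connectedComponentsWithStats(m)
    k=1+np.argmax(st[1:,4]); ys=np.argwhere(l==k); r=cv2.minAreaRect(ys.astype(np.float32)[:,None]/1.5)
    print(n,st[k,4],np.round(r[0]),np.round(r[1]),round(r[2],1))
look((("battery_0_mid",.026),("guard_0_mid",.035),("tweezers",0),("dish",0)),"top")
```

```text
t 60.3 tcp [ 0.5903 -0.0038  0.2546] yaw 2.04 w 34.8 gf 0.0 F [ 0.7 -0.2  0.4]
[ 0.04418342 -0.01729147  0.01257712]
cover_handle 0.94 [276. 177.] [ 0.6126 -0.0023]
knob_fl_wing 0.78 [200. 266.] [0.5366 0.0574]
knob_br_wing 0.75 [365.  75.] [ 0.6873 -0.0616]
fl 2363 [37. 36.] [24. 76.] 86.6
fr 2228 [36. 46.] [77. 23.] 9.2
bl 1483 [39. 37.] [53. 16.] 2.3
br 1490 [39. 44.] [52. 16.] 2.5
battery_0_mid 0.65 [425. 276.] [ 0.3156 -0.6096]
guard_0_mid 0.65 [353. 209.] [ 0.5294 -0.3849]
tweezers 0.62 [176. 221.] [0.4925 0.1836]
tweezers 0.39 [247. 204.] [ 0.549  -0.0487]
dish 0.71 [310. 174.] [ 0.6492 -0.2522]
```

Emit:
{"method": "apply_moves", "body": {"deltas": [35, -35, 0, -10, 0, 35, -70, 0, -20, 0, 35, -105, 0, -30, 0, 35, -140, 0, -40, 0, 35, -140, 0, -40, 0, 35, -140, 0, -40, 0, 35, -140, 0, -40, 0]}}

```text
clock: 61.33
position: [0.4505, -0.0088, 0.295]
ee_rot: [0.0, 1.0, 0.018, 0.001]
contact_force: [1.0, -0.6, 0.0]
width: 0.0343
gripper_force: 0.0
```

Run:
```python
from h import *
s=tcp(); p=get_image("wrist"); g=p["frame"].max(2)
for n,w in dict(fl=(.538,.0563),fr=(.543,-.068)).items():
    m=np.zeros((121,121),np.uint8)
    for i in range(121):
        for j in range(121):
            u=np.round(proj(p,(w[0]+(i-60)/1500,w[1]+(j-60)/1500,.138))).astype(int)
            if 0<=u[0]<560 and 0<=u[1]<420: m[i,j]=g[u[1],u[0]]<40
    print(n); print("\n".join("".join(".#"[v] for v in r) for r in m[::6,::4]))
```

```text
t 61.33 tcp [ 0.4505 -0.0088  0.295 ] yaw 2.04 w 34.3 gf 0.0 F [ 1.  -0.6  0. ]
fl
...............................
...............................
...............................
...............................
............#..##..............
............##..#..............
............##..#..............
............##..#..............
............##..#..............
............##.................
............##.................
............##.................
............###..#.............
.............##................
.............##..#.............
.............#...#.............
..............#..#.............
...............................
...............................
...............................
...............................
fr
...............................
...............................
...............................
...............................
.................##............
.................##............
..............#..##............
.................##............
..............#..##............
..................##...........
..................##...........
.................##............
..................##...........
..................##...........
..................##...........
..................##...........
...............###.............
...............................
...............................
...............................
...............................
```

All four wings lie across the long sides, so they are home. The cover is centred and the gripper is clear.

```bash
python3 -c "
from rig import *
print(sign_off())"
```

```text
the job is handed in; nothing more can be done
None
```

I've handed the job in: three batteries in the case, two guards in the tray, and the cover seated with all four latches snugged crosswise and then turned fully home. The sign-off gave no verdict. One thing could count against it: while I placed the first battery the wrist force reached 49 N, probably from a finger link touching the case's end wall, and contact by the arm or gripper body over 40 N fails the run.

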